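# Scoop finished beads off the steel shot and put the burnisher in gear

## Task

Stop the burnishing machine by pulling its shift lever out of gear into neutral; then, with the slotted scoop, lift every large wooden bead out of the sloping tray, let the small steel balls drop back through the slots so that they all stay in the tray, and tip the beads into the machine's round pan, never touching a bead with the fingers. When every bead is in the pan, start the machine: lever across neutral to the slot farther from the pan and fully forward, away from the robot. Leave the scoop standing flat on its rubber mat as you found it, and leave the bottle and the doll alone.

Things in the scene. Friction and masses are not known exactly. Their poses are not given: they have to be found in the camera images.
- tray: Wooden sorting tray fixed to the bench, inside 190 mm (x) x 240 mm (y), walls 8 mm thick, rims 55 mm above the bench. Origin under its centre at bench height; x points away from the robot. The flat floor slopes down to the near (-x) wall at 0.105 rad: 6 mm above the bench at the near wall, 26 mm at the far wall. Beads and balls roll down and lie along the near wall.
- machine: Green bench burnishing machine, fixed, 160 mm (x) x 270 mm (y), deck 50 mm high; x points away from the robot. An open round steel pan stands on it at its +y end; an H-gate with the shift lever (gate plate top 93 mm above the bench, 106 x 84 mm) at its -y end. Origin under its centre at bench height.
- pan_floor (a point): Centre of the inner floor of the machine's round steel pan, 57 mm above the bench. Pan outer rim diameter 144 mm, rim 45 mm above this point (102 mm above the bench), wall 4 mm.
- lever_pivot (a point): Ball pivot of the shift lever inside the machine, 10 mm above the bench, at machine x = 0, y = -70 mm; axes are the machine's. The knob's centre is 155 mm from it, straight above when both joints are 0: knob in machine axes = pivot + Rx(-select) Ry(shift) (0, 0, 155 mm).
- lever_knob (a point): Centre of the black ball knob (30 mm diameter) on top of the shift lever, about 165 mm above the bench; the steel rod below it is 8 mm thick.
- select (a joint): Sideways lean of the shift lever, rad: +0.22 = in the slot nearer the pan (machine +y), -0.22 = in the slot farther from the pan. It can change only in the neutral cross slot (shift within about 0.03 of 0); the solid gate blocks it elsewhere. About 1 N at the knob moves the lever; it stays where it is left.
- shift (a joint): Fore-and-aft lean of the shift lever, rad, -0.32 to 0.32: positive = forward, away from the robot (machine +x); 0 = neutral cross slot; 0.32 = fully forward. Each slot runs straight along the machine's x.
- mat: Thin black rubber mat fixed to the bench, 170 mm (x) x 120 mm (y), top 3 mm above the bench; origin at the centre of its underside; x points away from the robot. The scoop stands on it at the start.
- scoop_grip (a point): Slotted steel scoop, 160 g: point on the axis of its upright square wooden handle (22 x 22 mm, 45 to 120 mm above the scoop's underside), 95 mm above the underside. Axes are the scoop's: z up the handle, -x towards the tine tips. A back wall 76 mm wide, 4 mm thick, 30 mm high is right under the handle (x = 0). Stands flat by itself.
- scoop_tips (a point): Middle of the scoop's open front, level with the tine axes, at x = -92 mm, 2 mm above the underside. The floor is four straight round tines 4 mm thick, at y = -33, -11, 11, 33 mm (18 mm gaps, open at the tips), from x = +12 to -92 mm. Side walls 3 mm thick, 27 mm high, at y = +-36.5 mm, only from x = 0 to -62 mm.
- flask_mid (a point): Bystander: loose blue leather-covered bottle, 76 mm diameter, 210 mm tall; point on its axis 90 mm up. Leave alone.
- doll_mid (a point): Bystander: loose small turned wooden peg doll, 34 mm diameter, 76 mm tall; point on its axis 35 mm up. Leave alone.
- bead1_c (a point): Centre of a large wooden bead: ball of 28 mm diameter, 12 g. Wanted in the pan. Between four and six beads are present; None if absent.
- bead2_c (a point): Centre of a large wooden bead: ball of 28 mm diameter, 12 g. Wanted in the pan. Between four and six beads are present; None if absent.
- bead3_c (a point): Centre of a large wooden bead: ball of 28 mm diameter, 12 g. Wanted in the pan. Between four and six beads are present; None if absent.
- bead4_c (a point): Centre of a large wooden bead: ball of 28 mm diameter, 12 g. Wanted in the pan. Between four and six beads are present; None if absent.
- bead5_c (a point): Centre of a large wooden bead: ball of 28 mm diameter, 12 g. Wanted in the pan. Between four and six beads are present; None if absent.
- bead6_c (a point): Centre of a large wooden bead: ball of 28 mm diameter, 12 g. Wanted in the pan. Between four and six beads are present; None if absent.
- ball1_c (a point): Centre of a small polished steel ball, 14 mm diameter, 11 g. It falls through the scoop's gaps; it belongs in the tray.
- ball2_c (a point): Centre of a small polished steel ball, 14 mm diameter, 11 g. It falls through the scoop's gaps; it belongs in the tray.
- ball3_c (a point): Centre of a small polished steel ball, 14 mm diameter, 11 g. It falls through the scoop's gaps; it belongs in the tray.
- ball4_c (a point): Centre of a small polished steel ball, 14 mm diameter, 11 g. It falls through the scoop's gaps; it belongs in the tray.
- ball5_c (a point): Centre of a small polished steel ball, 14 mm diameter, 11 g. It falls through the scoop's gaps; it belongs in the tray.

How it is judged:
By the outcome, as a careful person would: the job done as asked, in the order asked, and still so for the second after the job is handed in, with the robot touching nothing.
Of bead1, bead2, bead3, bead4, bead5, bead6 only 4 to 6 are there at a start; the rules pass over those that are not, and their reading is None.
At some moment in a run one of scoop, bead1, bead2, bead3, bead4, bead5, bead6 may be knocked a few centimetres aside while the robot is not near it.
It also fails if it takes over 210 s, if anything falls off the work surface, if the arm or the gripper's body presses on something with over 40 N, if the wrist force passes 120 N, or if a joint passes its speed limit or range.

## Robot

A 6-joint arm with a two-finger parallel gripper is mounted at the origin on the work surface. World frame = base frame: x ahead of the robot, y to its left, z up, the work surface at z = 0. Lengths are in m, angles in degrees, forces in N, time in s.
With the tool pointing down it reaches from about 0.4 to 0.825 m from the base axis. Payload 7 kg.
Tool frame: the origin (TCP) lies at the very end of the fingers, on their centre line; the grasp point (between the pads) lies 19 mm behind it (ctrl.pinch_z is the distance from the TCP to the grasp point, in m); z points along the fingers, x is the direction in which the jaws open and shut, and the axes are right-handed (so a half turn about z gives the same grasp; the last joint's range is limited). The gripper opens to 88 mm and grips with 3 to 60 N. Pads are 19 mm wide; open, the fingers measure 130 mm over their backs; the gripper's body (78 mm by 193 mm) begins 47 mm behind the grasp point.
Start: joints at [-57.863, 20.546, 0.682, 0, -70.136, -16.507], TCP at [0.182, -0.65, 0.227] pointing down, gripper open.
Joint ranges: [-176.03, 176.03], [-82.01, 121.73], [-58.28, 71.71], [-173.87, 95.51], [-174.79, -0.11], [-173.66, 173.66]. Speed limits (degrees/s): [136.94, 136.94, 172.46, 180, 180, 180].

## Interface

Orientations are given as [roll, pitch, yaw] about the fixed x, y, z axes, in that order (R = Rz(yaw) Ry(pitch) Rx(roll)).
In Python, from plant import ctrl gives the robot as it stands.
- The arm moves only by the tool carry_out, never from a script. Its argument "increments" is a list of rows, each a list of 7 numbers: the turn, a rotation vector about the world's x, y, z in degrees, then the shift along the world's x, y, z in mm, then the closure, from 0 (fully open) to 1 (shut). In form: [[ax, ay, az, dx, dy, dz, grip], ...]. A call has 1 to 20 rows; each row is the pose to reach, as a shift and turn from the pose commanded when the call began; what a row does not reach only later rows make up. A row lasts 1/8 s, in which the tool goes at most 62.5 mm and 10.7 degrees, less where a joint would pass 70% of its speed; a pose out of reach is approached as far as the arm can. A call with a gripper value outside its range is refused whole. The fingers move at their own pace and stop on an object; the grip force is fixed at half the most. Time passes only in rows, so rows that repeat a pose let the fingers close. It gives the time, the measured TCP pose, the force and the opening at its end, in the units of the state.
- ctrl.get_obs(): the state, without advancing time (a new reading comes with each control period).
- ctrl.snapshot(name): name is "side" or "top" or "wrist"; returns a dict with "pixels" (420x560x3 uint8, blue, green, red), "intrinsics" (3x3 intrinsics, pixels), "dist" ([k1, k2, p1, p2, k3] as OpenCV has them; the pictures are not rectified), "rvec" (rotation vector, rad) and "tvec" (3), from world to camera coordinates, as OpenCV has them; the wrist camera has in their place "hand_eye" (4x4, takes a point from camera to tool coordinates, whose origin is the TCP and whose axes are the tool frame's). Camera axes: x right, y down, z forward; pixel columns grow to the right and rows downward; lengths in m; the calibration is good to about 2 mm. A picture is of the moment at which its call begins: read the wrist's pose just before it. There is no depth.
- ctrl.close_job(): hands the job in, once; it reports no verdict.
Trained networks look in a picture, given as the dict that the camera call returned (one of the last four; its "shot" number tells which), for a name from the list of things; names that differ only in an ending like _2 or _b are one class to them, and where a whole thing is asked for, a point or a joint stands for the part that bears it (a point fixed in the world has none). Each returns a list of dicts, best first, with "confidence" (0 to 1); they miss things now and then, are a little off and sometimes report something else, mostly with a low value. They report only what shows in the picture. A call takes as long as a camera call.
- ctrl.search_frame(picture, label): "centre" ([x, y, z] in m, in world coordinates, good to about 4 mm: the middle of the surface that is visible of it).
- ctrl.outline_of(picture, label): "pixels" (420x560 bool, what is visible of it).
The state is a dict: "clock": time; "joint_pos": joint angles; "qvel": joint speeds; "tau": joint torques, N m; "tool_pos": TCP position; "orientation": TCP orientation; "force": force on the tool from outside, world axes, zero at the start; "moment": the same for the moment, N m; "opening": finger opening in m.
Only numpy, scipy, OpenCV 4.12 (cv2) and the standard library are available. Lean on these libraries where they do the work, as an engineer would, in place of code of your own. Each camera call takes 0.05 s, during which the arm holds its last target. There are 200 camera calls.

## Working session

There is one attempt and no reset: what is moved stays moved. The work goes in short steps, Python scripts to look and compute and a tool call to move; the robot and the scene stay as the last step left them, time stands still between calls to the robot, and variables do not carry over. Pictures are saved under pics/ and viewed, about 12 in all and at most 16, crops included, and the job is handed in when it is done.

Besides the shell and the picture viewer there is one more tool, called after "Emit:" by a JSON object that holds its "api" and its "payload". carry_out: Moves the arm, as the interface text tells. Its arguments: {"type":"object","properties":{"increments":{"type":"array"}},"required":["increments"]}

```bash
ls; mkdir -p pics; cat > h.py <<'E'
import numpy as np, cv2
from scipy.spatial.transform import Rotation as R
from plant import ctrl
def find(pic,labels,n=1,mc=0.3):
    for l in labels:
        r=ctrl.search_frame(pic,l)
        print(l,[(np.round(np.array(d['centre'])*1000).astype(int).tolist(),round(d['confidence'],2)) for d in r if d['confidence']>mc][:n])
def save(pic,name): cv2.imwrite('pics/'+name+'.png',pic['pixels'])
def st():
    o=ctrl.get_obs(); print('t',round(o['clock'],2),'tcp',np.round(np.array(o['tool_pos'])*1000,1),'rpy',np.round(o['orientation'],1),'F',np.round(o['force'],1),'op',round(o['opening']*1000,1),'q',np.round(o['joint_pos'],1))
    return o
def proj(pic,P):
    p,_=cv2.projectPoints(np.array(P,float).reshape(-1,1,3),np.array(pic['rvec'],float),np.array(pic['tvec'],float),np.array(pic['intrinsics']),np.array(pic['dist']));return p.reshape(-1,2)
def unproj(pic,px,z):
    u=cv2.undistortPoints(np.array(px,float).reshape(-1,1,2),np.array(pic['intrinsics']),np.array(pic['dist'])).reshape(-1,2)
    Rm=cv2.Rodrigues(np.array(pic['rvec'],float))[0];t=np.array(pic['tvec'],float).ravel();c=-Rm.T@t
    out=[]
    for a,b in u:
        d=Rm.T@np.array([a,b,1]); out.append(c+d*(z-c[2])/d[2])
    return np.array(out)
E
python3 - <<'E'
from h import *
st()
p=ctrl.snapshot('top');save(p,'top0')
find(p,['tray','machine','pan_floor','lever_pivot','lever_knob','mat','scoop_grip','scoop_tips','flask_mid','doll_mid'],2)
find(p,['bead1_c','ball1_c'],8)
q=ctrl.snapshot('side');save(q,'side0')
find(q,['tray','machine','pan_floor','lever_knob','mat','scoop_grip','scoop_tips','flask_mid','doll_mid'],2)
find(q,['bead1_c','ball1_c'],8)
cv2.imwrite('pics/both0.png',cv2.resize(np.vstack([p['pixels'],q['pixels']]),None,fx=.7,fy=.7))
E
```

```text
pics
t 0.0 tcp [ 181.7 -649.6  225.6] rpy [-1.800e+02 -1.000e-01  1.056e+02] F [-0.5  0.3 -0.6] op 87.5 q [-57.9  20.6   0.6  -0.  -70.1 -16.5]
tray [([536, -61, 68], 0.61), ([499, 282, 18], 0.55)]
machine [([540, -62, 68], 0.97)]
pan_floor [([532, -67, 68], 0.84)]
lever_pivot [([536, -64, 71], 0.64), ([730, 30, 47], 0.4)]
lever_knob [([514, -104, 169], 0.5)]
mat [([495, -318, 4], 0.72), ([423, 235, 33], 0.53)]
scoop_grip [([514, -339, 26], 0.87)]
scoop_tips [([516, -334, 24], 0.57)]
flask_mid [([713, -208, 128], 0.79)]
doll_mid [([513, -103, 170], 0.57), ([730, 32, 46], 0.56)]
bead1_c []
ball1_c []
tray [([503, 290, 20], 0.68), ([509, -102, 163], 0.43)]
machine [([521, -23, 54], 0.81)]
pan_floor [([521, -27, 64], 0.87)]
lever_knob [([514, -96, 161], 0.45), ([480, -317, 2], 0.35)]
mat [([482, -317, 5], 0.75)]
scoop_grip [([517, -334, 23], 0.94)]
scoop_tips [([518, -333, 26], 0.95)]
flask_mid [([717, -196, 111], 0.84)]
doll_mid [([728, 41, 41], 0.65), ([480, -315, 4], 0.56)]
bead1_c [([389, 349, 33], 0.41), ([522, -25, 55], 0.31)]
ball1_c [([501, 294, 17], 0.47)]
```

View pics/top0.png

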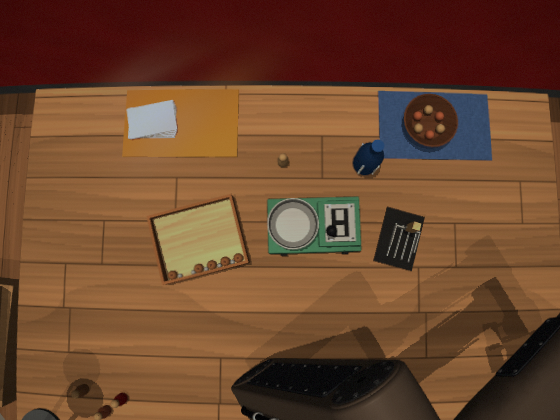

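View pics/side0.png

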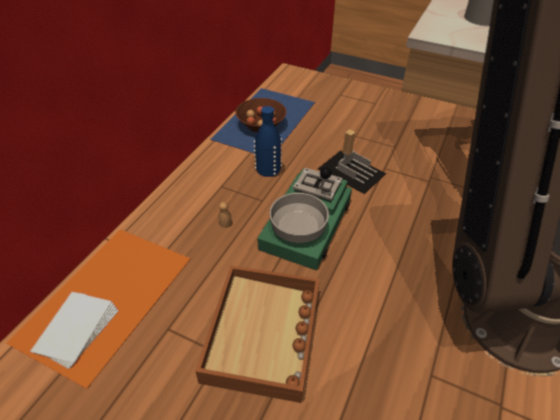

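The top view shows the tray at (200,240) with five beads along its near wall: (172,275), (198,268), (212,266), (225,262) and (238,258). The pan is at (293,224), the knob at (332,231) and the scoop on its mat at (400,240). The flask is at (368,158) and the doll at (283,160).

```bash
python3 - <<'E'
from h import *
p=ctrl.snapshot('top'); im=p['pixels']
a=cv2.resize(im[190:290,140:260],None,fx=4,fy=4,interpolation=cv2.INTER_CUBIC)
b=cv2.resize(im[190:280,258:428],None,fx=4,fy=4,interpolation=cv2.INTER_CUBIC)
c=np.clip(a*1.5,0,255).astype(np.uint8); d=np.clip(b*2.2,0,255).astype(np.uint8)
cv2.imwrite('pics/ca.png',c);cv2.imwrite('pics/cb.png',d)
for l in ['machine','mat','tray']:
    for r in ctrl.outline_of(p,l)[:2]:
        m=r['pixels'].astype(np.uint8); pts=cv2.findNonZero(m); rc=cv2.minAreaRect(pts)
        print(l,round(r['confidence'],2),m.sum(),np.round(cv2.boxPoints(rc),1).tolist())
print(np.round(unproj(p,[[400,240],[401,240]],0.0),4))
E
```

```text
machine 0.7 5307 [[265.20001220703125, 198.3000030517578], [359.0, 193.8000030517578], [361.79998779296875, 252.3000030517578], [268.0, 256.8999938964844]]
mat 0.95 1752 [[372.6000061035156, 260.8999938964844], [387.0, 206.10000610351562], [424.79998779296875, 216.0], [410.5, 270.79998779296875]]
tray 0.57 5885 [[144.10000610351562, 215.3000030517578], [231.39999389648438, 192.6999969482422], [249.60000610351562, 263.29998779296875], [162.3000030517578, 285.8999938964844]]
[[ 0.4996 -0.3264  0.    ]
 [ 0.4997 -0.3295  0.    ]]
```

View pics/ca.png

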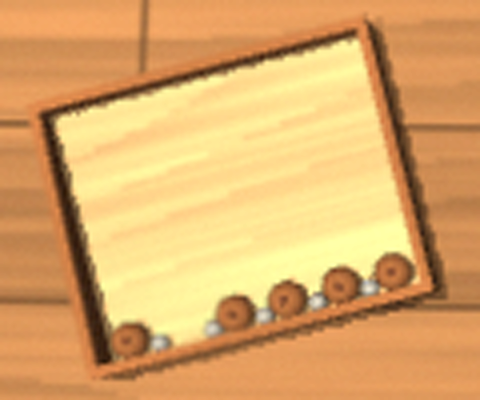

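View pics/cb.png

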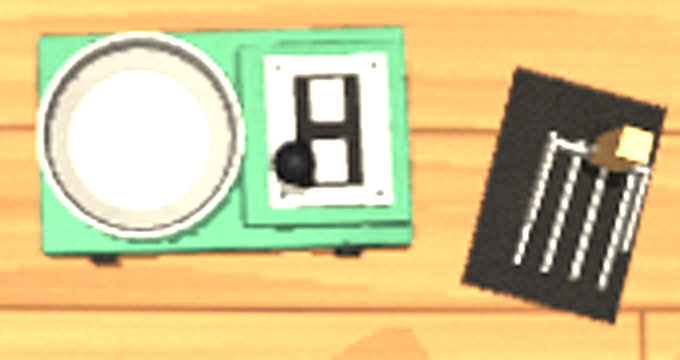

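```bash
cat >> h.py <<'E'
from scipy.optimize import least_squares
def fit(pic,pts,px,x0):
    pts=np.array(pts,float);px=np.array(px,float)
    def W(v):
        c,s=np.cos(v[2]),np.sin(v[2]);return np.c_[v[0]+c*pts[:,0]-s*pts[:,1],v[1]+s*pts[:,0]+c*pts[:,1],pts[:,2]]
    r=least_squares(lambda v:(proj(pic,W(v))-px).ravel(),x0,loss='soft_l1');
    print('x,y',np.round(r.x[:2]*1000,1),'yaw',round(np.degrees(r.x[2]),1),'res',np.round(r.fun,1)); return r.x
E
python3 - <<'E'
from h import *
p=ctrl.snapshot('top')
A=lambda l:np.array(l)/4+[140,190]-.375
B=lambda l:np.array(l)/4+[258,190]-.375
print('tray');fit(p,[[.103,.128,.055],[.103,-.128,.055],[-.103,-.128,.055],[-.103,.128,.055]],A([[35,110],[366,18],[438,290],[96,376]]),[.5,.29,.2])
print('mach');fit(p,[[.08,.135,.05],[.08,-.135,.05],[-.08,-.135,.05],[-.08,.135,.05]],B([[39,35],[403,28],[411,245],[45,254]]),[.53,-.06,0])
print('mat');fit(p,[[.085,.06,.003],[.085,-.06,.003],[-.085,-.06,.003],[-.085,.06,.003]],B([[517,68],[665,107],[614,322],[463,284]]),[.5,-.3,0])
print('pan',unproj(p,B([[140,135]]),.102))
print('knob',unproj(p,B([[295,163]]),.157))
print('scoop handle top',unproj(p,B([[636,145]]),.123))
print('tine tips',unproj(p,B([[518,263],[545,271],[575,278],[605,286]]),.005))
print('beads',unproj(p,A([[130,340],[236,314],[288,300],[341,285],[394,271]]),.028)*1000)
print('balls',unproj(p,A([[161,343],[214,328],[264,316],[317,301],[370,287]]),.014)*1000)
E
```

```text
tray
x,y [494.2 271.9] yaw 15.6 res [-1.1 -0.8  0.6 -0.6  0.4  0.2 -0.2  1.6]
mach
x,y [539.8 -63. ] yaw 1.7 res [-0.6 -0.1  0.7 -0.4  1.   0.2 -1.2  0.2]
mat
x,y [ 504.7 -322.7] yaw -14.7 res [-0.5 -0.5  0.3 -0.   0.4  0.7 -0.3 -0.1]
pan [[ 0.53761389 -0.00071711  0.102     ]]
knob [[ 0.51425972 -0.10284513  0.157     ]]
scoop handle top [[ 0.53090538 -0.34278928  0.123     ]]
tine tips [[ 0.45318849 -0.28519319  0.005     ]
 [ 0.4472551  -0.30556288  0.005     ]
 [ 0.442052   -0.32827282  0.005     ]
 [ 0.43608185 -0.35103304  0.005     ]]
beads [[390.94336059 349.85326936  28.        ]
 [411.13730102 271.89169538  28.        ]
 [421.85615057 233.86740479  28.        ]
 [433.26122691 195.21270165  28.        ]
 [443.89573572 156.60190823  28.        ]]
balls [[388.91341549 330.01317494  14.        ]
 [400.58386795 290.69675425  14.        ]
 [409.95119377 253.68965345  14.        ]
 [421.49828711 214.60791913  14.        ]
 [432.26130165 175.58437228  14.        ]]
```

Emit:
{"api": "carry_out", "payload": {"increments": [[0, 0, -3, 60, 100, 20, 0], [0, 0, -6, 120, 200, 40, 0], [0, 0, -9, 180, 300, 45, 0], [0, 0, -12, 230, 380, 45, 0], [0, 0, -14, 280, 460, 45, 0], [0, 0, -14, 310, 510, 45, 0], [0, 0, -14, 325, 540, 45, 0], [0, 0, -14, 332, 547, 45, 0], [0, 0, -14, 332, 547, 45, 0], [0, 0, -14, 332, 547, 45, 0]]}}

```text
clock: 2.75
tool_pos: [0.5055, -0.1158, 0.2716]
orientation: [179.9, 0.0, 91.7]
force: [1.2, -0.7, -0.6]
opening: 0.0876
```

```bash
cat >> h.py <<'E'
def wcam(p,o):
    "give the wrist picture rvec,tvec"
    T=np.eye(4);T[:3,:3]=R.from_euler('xyz',o['orientation'],degrees=True).as_matrix();T[:3,3]=o['tool_pos']
    M=np.linalg.inv(T@np.array(p['hand_eye']));q=dict(p);q['rvec']=cv2.Rodrigues(M[:3,:3])[0];q['tvec']=M[:3,3];return q
def wshot():
    o=st();p=ctrl.snapshot('wrist');return wcam(p,o),p
E
python3 - <<'E'
from h import *
q,p=wshot();save(p,'w1');find(p,['lever_knob','pan_floor'],2)
p=ctrl.snapshot('side');find(p,['lever_knob'],2)
E
```

```text
t 2.75 tcp [ 505.5 -115.8  271.6] rpy [179.9   0.   91.7] F [ 1.2 -0.7 -0.6] op 87.6 q [  8.8   4.1 -14.7   0.  -71.2 -97.2]
lever_knob [([508, -106, 169], 0.58), ([510, -104, 172], 0.43)]
pan_floor [([518, -59, 75], 0.72), ([517, -333, 31], 0.32)]
lever_knob [([515, -96, 161], 0.73)]
```

View pics/w1.png

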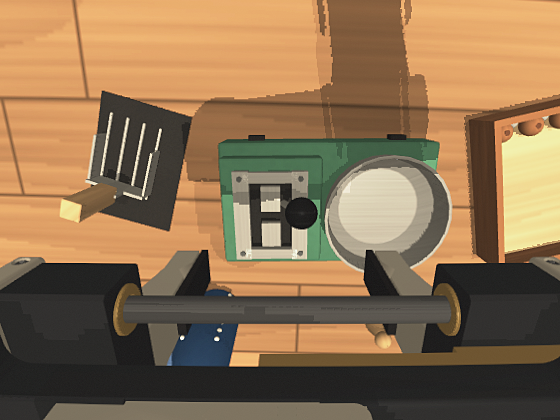

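The wrist view shows the knob at (301,213) over the pan-side slot, the H-gate at (270,215), the pan at (390,213) and the scoop at the left.

```bash
python3 - <<'E'
from h import *
q,p=wshot();find(p,['lever_knob'],2)
m=(p['pixels'].max(2)<45).astype(np.uint8);m[:180]=0;m[240:]=0;m[:,:290]=0;m[:,:283]=0;m[:,325:]=0
M=cv2.moments(m);u=[M['m10']/M['m00'],M['m01']/M['m00']];print(u,M['m00'])
print(unproj(q,[u],.159)*1000)
save(p,'w1b')
# plate corners in w1 ~ fit machine gate at z=.093 : holes/corners
E
```

```text
t 3.0 tcp [ 504.6 -117.7  270.9] rpy [-180.     0.    91.7] F [-0.2 -0.5 -0.6] op 87.8 q [  8.6   4.1 -14.8   0.  -71.2 -96.9]
lever_knob [([508, -104, 172], 0.72)]
[302.19471153846155, 213.5528846153846] 832.0
[[ 511.46480972 -104.05628355  159.        ]]
```

```bash
python3 - <<'E'
from h import *
q,p=wshot()
im=p['pixels'][160:270,215:330]
cv2.imwrite('pics/w2c.png',cv2.resize(im,None,fx=5,fy=5,interpolation=cv2.INTER_CUBIC))
v=fit(q,[[-.053,-.042,.093],[-.053,.042,.093],[.053,.042,.093],[.053,-.042,.093]],[[235,172],[308,172],[313,261],[228,261]],[.54,-.13,0])
for s in [(0.,.22),(-.1,.22),(-.2,.22),(-.32,.22)]:
    k=R.from_euler('x',-s[1])*R.from_euler('y',s[0]); k=R.from_euler('z',1.7,degrees=True).apply(k.apply([0,0,.155]));print(s,np.round((k+[v[0],v[1],.01])*1000,1), proj(q,[k+[v[0],v[1],.01]]))
E
```

```text
t 3.1 tcp [ 504.2 -118.6  271.1] rpy [-180.     0.    91.6] F [ 0.1 -0.4 -0.3] op 87.7 q [  8.5   4.  -14.8   0.  -71.2 -96.9]
x,y [ 540.5 -135. ] yaw 1.5 res [-2.2  0.6  2.1  0.6 -5.1 -0.7  9.5 -0.7]
(0.0, 0.22) [ 539.5 -101.2  161.3] [[305.18167801 243.13416874]]
(-0.1, 0.22) [ 524.  -101.8  160.5] [[305.2143788  227.34860469]]
(-0.2, 0.22) [ 508.7 -102.7  158.2] [[304.77879405 210.7397351 ]]
(-0.32, 0.22) [ 490.8 -104.3  153.6] [[303.63687071 190.30824796]]
```

View pics/w2c.png

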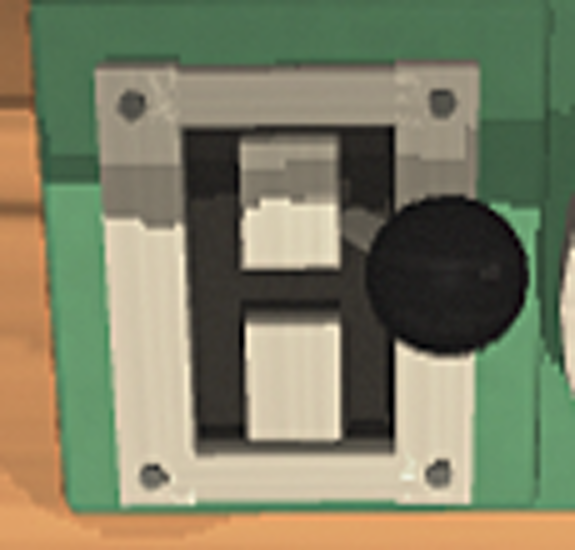

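Emit:
{"api": "carry_out", "payload": {"increments": [[0, 0, 0, 4, 7, -20, 0], [0, 0, 0, 7, 14, -50, 0], [0, 0, 0, 7, 14, -80, 0], [0, 0, 0, 7, 14, -110, 0], [0, 0, 0, 7, 14, -125, 0], [0, 0, 0, 7, 14, -131, 0], [0, 0, 0, 7, 14, -131, 0], [0, 0, 0, 7, 14, -131, 0]]}}

```text
clock: 4.15
tool_pos: [0.5124, -0.1039, 0.141]
orientation: [179.9, -0.0, 91.6]
force: [0.6, -0.6, 0.7]
opening: 0.088
```

Emit:
{"api": "carry_out", "payload": {"increments": [[0, 0, 0, 0, 0, 0, 1], [0, 0, 0, 0, 0, 0, 1], [0, 0, 0, 0, 0, 0, 1], [0, 0, 0, 0, 0, 0, 1], [0, 0, 0, 0, 0, 0, 1], [0, 0, 0, 0, 0, 0, 1], [0, 0, 0, 5, 0, 1, 1], [0, 0, 0, 10, 0, 1, 1], [0, 0, 0, 15, 0, 2, 1], [0, 0, 0, 20, 0, 2, 1], [0, 0, 0, 25, 0, 2, 1], [0, 0, 0, 28, 0, 2, 1], [0, 0, 0, 28, 0, 2, 1], [0, 0, 0, 28, 0, 2, 1]]}}

```text
clock: 5.9
tool_pos: [0.5407, -0.1038, 0.1425]
orientation: [179.9, 0.0, 91.7]
force: [-1.3, 2.2, 5.9]
opening: 0.0283
```

Emit:
{"api": "carry_out", "payload": {"increments": [[0, 0, 0, 0, -4, 0, 1], [0, 0, 0, 0, -8, 0, 1], [0, 0, 0, 0, -12, 1, 1], [0, 0, 0, 0, -16, 1, 1], [0, 0, 0, 0, -20, 2, 1], [0, 0, 0, 0, -20, 2, 1]]}}

```text
clock: 6.65
tool_pos: [0.5411, -0.1233, 0.1448]
orientation: [179.8, -0.0, 91.6]
force: [-0.6, 4.0, 6.5]
opening: 0.0286
```

Emit:
{"api": "carry_out", "payload": {"increments": [[0, 0, 0, 0, -20, 2, 0], [0, 0, 0, 0, -20, 2, 0], [0, 0, 0, 0, -20, 2, 0], [0, 0, 0, 0, 0, 40, 0], [0, 0, 0, 0, 0, 80, 0], [0, 0, -3, 0, -40, 110, 0], [0, 0, -8, -5, -100, 110, 0], [0, 0, -13, -9, -160, 110, 0], [0, 0, -16, -9, -205, 100, 0], [0, 0, -16, -9, -218, 90, 0], [0, 0, -16, -9, -218, 80, 0], [0, 0, -16, -9, -218, 80, 0]]}}

```text
clock: 8.15
tool_pos: [0.5304, -0.3405, 0.2229]
orientation: [-179.9, -0.0, 75.7]
force: [0.0, 0.7, 0.6]
opening: 0.0873
```

```bash
python3 - <<'E'
from h import *
q,p=wshot();save(p,'w3');find(p,['scoop_grip','scoop_tips'],2)
t=ctrl.snapshot('top');find(t,['lever_knob'],2);print(proj(q,[[.532,-.342,.123],[.4446,-.3175,.005]]))
s=ctrl.snapshot('side');find(s,['lever_knob'],2)
E
```

```text
t 8.15 tcp [ 530.4 -340.5  222.9] rpy [-179.9   -0.    75.7] F [0.  0.7 0.6] op 87.3 q [-15.   16.6  -5.5  -0.  -68.  -89.3]
scoop_grip [([519, -339, 30], 0.76)]
scoop_tips [([520, -338, 28], 0.8)]
lever_knob [([540, -42, 65], 0.66)]
[[286.19995947 212.09334875]
 [288.04570539 103.84401919]]
lever_knob [([538, -134, 165], 0.55)]
```

View pics/w3.png

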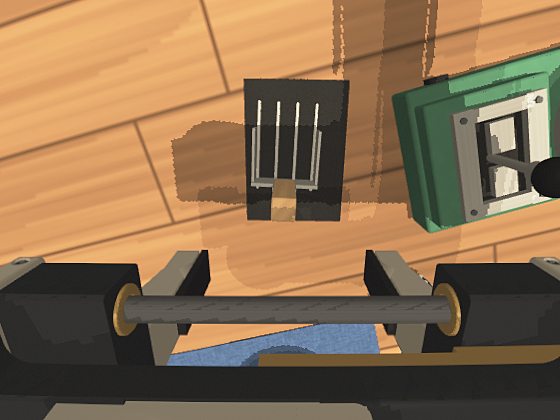

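Emit:
{"api": "carry_out", "payload": {"increments": [[0, 0, 0, -1, -2, -40, 0], [0, 0, 0, -1, -2, -80, 0], [0, 0, 0, -1, -2, -115, 0], [0, 0, 0, -1, -2, -135, 0], [0, 0, 0, -1, -2, -144, 0], [0, 0, 0, -1, -2, -144, 0], [0, 0, 0, -1, -2, -144, 1], [0, 0, 0, -1, -2, -144, 1], [0, 0, 0, -1, -2, -144, 1], [0, 0, 0, -1, -2, -144, 1], [0, 0, 0, -1, -2, -144, 1], [0, 0, 0, -1, -2, -144, 1], [0, 0, 0, -1, -2, -144, 1]]}}

```text
clock: 10.12
tool_pos: [0.5298, -0.3438, 0.08]
orientation: [-180.0, -0.0, 75.6]
force: [0.8, -0.0, 0.2]
opening: 0.0233
```

```bash
python3 - <<'E'
from h import *
q,p=wshot();save(p,'w4')
E
```

```text
t 10.12 tcp [ 529.8 -343.8   80. ] rpy [-180.    -0.    75.6] F [ 0.8 -0.   0.2] op 23.3 q [-15.3  23.7 -15.3  -0.  -51.  -89.1]
```

View pics/w4.png

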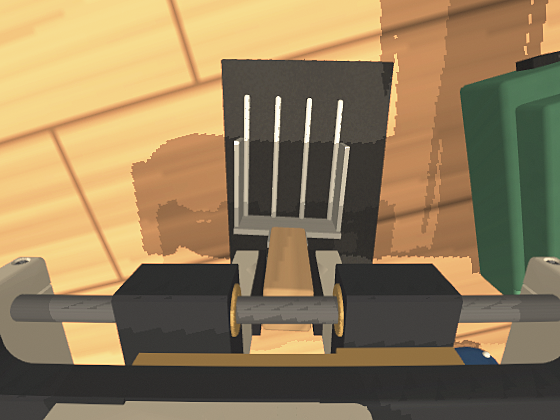

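The scoop is gripped. The tine tips show at (247,97), (278,98), (309,99) and (340,101). I'll work out the scoop's exact pose relative to the tool.

```bash
python3 - <<'E'
from h import *
q,p=wshot()
W=unproj(q,[[247,97],[278,98],[309,99],[340,101]],.006);print(np.round(W*1000,1))
d=W[0]-W[3];print('yaw from tips',np.degrees(np.arctan2(-d[0],d[1])),np.linalg.norm(d))
m=W.mean(0); o=ctrl.get_obs();t=np.array(o['tool_pos']);
print('tip mid rel tcp',(m-t)*1000)
yaw=np.radians(o['orientation'][2]-90); c,s=np.cos(yaw),np.sin(yaw);v=(m-t)[:2];print('in scoop axes',(c*v[0]+s*v[1])*1000,(-s*v[0]+c*v[1])*1000)
E
```

```text
t 10.18 tcp [ 529.7 -343.8   80. ] rpy [-180.    -0.    75.6] F [0.6 0.7 1. ] op 21.9 q [-15.3  23.7 -15.3  -0.  -51.  -89.1]
[[ 434.  -348.5    6. ]
 [ 440.1 -327.7    6. ]
 [ 446.1 -306.9    6. ]
 [ 452.8 -286.1    6. ]]
yaw from tips 163.26045582147435 0.06516930018269503
tip mid rel tcp [-86.46227943  26.47453804 -73.9770423 ]
in scoop axes -90.32770828705875 4.187128297920287
```

Emit:
{"api": "carry_out", "payload": {"increments": [[0, 0, 0, 0, 0, 20, 1], [0, 0, 0, 0, 0, 60, 1], [0, 0, 0, 0, 0, 110, 1], [0, 0, 0, 0, 0, 160, 1], [0, 0, 0, 0, 20, 200, 1], [0, 0, 2, 0, 60, 210, 1], [0, 0, 5, 0, 105, 210, 1], [0, 0, 8, 0, 155, 210, 1], [0, 0, 10, 0, 205, 210, 1], [0, 0, 12, 0, 255, 210, 1], [0, 0, 15, 0, 305, 210, 1], [0, 0, 17, 0, 355, 210, 1], [0, 0, 20, 0, 405, 210, 1], [0, 0, 22, 0, 455, 210, 1], [0, 0, 25, 0, 505, 210, 1], [0, 0, 27, 0, 555, 200, 1], [0, 0, 29, -4, 595, 180, 1], [0, 0, 29.8, -4, 620, 160, 1], [0, 0, 29.8, -4, 627, 150, 1], [0, 0, 29.8, -4, 627, 150, 1]]}}

```text
clock: 12.72
tool_pos: [0.5253, 0.2828, 0.2291]
orientation: [-179.9, 0.1, 105.4]
force: [0.6, -0.9, -1.6]
opening: 0.0221
```

```bash
python3 - <<'E'
from h import *
q,p=wshot();save(p,'w5');find(p,['tray'],2);find(p,['bead1_c','ball1_c'],8)
tp=ctrl.snapshot('top');find(tp,['lever_knob'],2)
E
```

```text
t 12.72 tcp [525.3 282.8 229.1] rpy [-1.799e+02  1.000e-01  1.054e+02] F [ 0.6 -0.9 -1.6] op 22.1 q [  47.    13.2   -9.3   -0.   -67.6 -121.6]
tray [([480, 271, 19], 0.68), ([386, 332, 20], 0.62)]
bead1_c [([393, 352, 29], 0.85)]
ball1_c [([393, 291, 17], 0.54)]
lever_knob [([541, -138, 173], 0.59)]
```

View pics/w5.png

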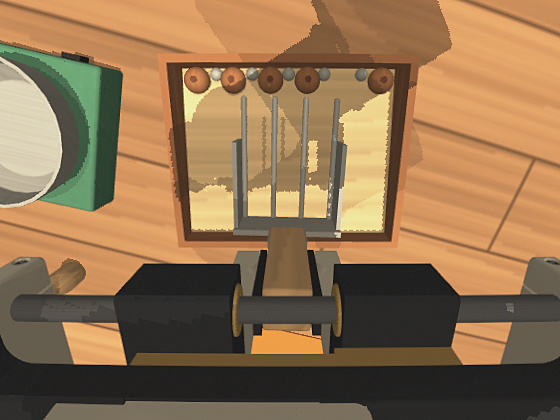

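```bash
cat >> h.py <<'E'
TR=np.array([.4942,.2719]);TY=np.radians(15.4)
def t2w(x,y): c,s=np.cos(TY),np.sin(TY); return TR+np.array([c*x-s*y,s*x+c*y])/1000
def w2t(P): c,s=np.cos(TY),np.sin(TY); d=(np.atleast_2d(P)[:,:2]-TR)*1000; return np.round(np.c_[c*d[:,0]+s*d[:,1],-s*d[:,0]+c*d[:,1]],1)
E
python3 - <<'E'
from h import *
q,p=wshot();o=ctrl.get_obs();z=o['tool_pos'][2]-.0745
T=unproj(q,[[244,97],[274,97.5],[306,98.5],[337,100]],z);print('tips',w2t(T).tolist());d=T[0]-T[3];print(np.linalg.norm(d))
b=[197,233,270,307,380];B=unproj(q,[[x,80] for x in b],.0205);print('beads',w2t(B).tolist())
print('balls',w2t(unproj(q,[[x,74] for x in [216,251,288,325,361]],.014)).tolist())
print('rim',w2t(unproj(q,[[160,55],[417,57],[407,247],[178,245]],.055)).tolist())
print('tcp',w2t([o['tool_pos']]))
E
```

```text
t 13.03 tcp [526.1 282.6 231. ] rpy [179.9  -0.  105.4] F [-0.6 -0.9 -1.6] op 22.3 q [  47.    13.1   -9.2    0.   -67.6 -121.6]
tips [[-58.2, -28.6], [-57.8, -7.6], [-57.1, 14.9], [-56.1, 36.7]]
0.06526276306889074
beads [[-80.1, -96.8], [-79.9, -57.2], [-79.7, -16.7], [-79.7, 23.8], [-79.9, 103.9]]
balls [[-86.7, -76.8], [-86.5, -38.0], [-86.4, 3.0], [-86.4, 44.0], [-86.6, 84.0]]
rim [[-100.6, -121.9], [-98.6, 128.9], [104.7, 142.5], [101.6, -125.7]]
tcp [[33.6  2. ]]
```

```bash
cat >> h.py <<'E'
def rows(cur,seq,yoff=-1.0,h=77.0,dyaw0=1.8):
    """cur=(tcp mm, tool yaw deg, theta deg) commanded now; seq of (tipx,tipy,tipz world mm,scoop yaw,theta,grip)
    theta>0 tips up; scoop yaw = tool yaw-90-dyaw0"""
    def Q(yaw,th): return R.from_euler('z',yaw,degrees=True)*R.from_euler('y',th,degrees=True)
    p0,ty,t0=cur; Q0=Q(ty-90-dyaw0,t0)
    for x,y,z,yw,th,g in seq:
        A=Q(yw,th); tcp=np.array([x,y,z])-A.apply([-92,yoff,-h]); rv=(A*Q0.inv()).as_rotvec(degrees=True)
        print(np.round(np.r_[rv,tcp-p0,g],1).tolist(), 'tcp',np.round(tcp))
def tray_tip(x,y,dz,th=0): # tip underside in tray, dz above floor
    w=t2w(x,y)*1000; return [w[0],w[1],6+.1054*(x+95)+dz]
E
python3 - <<'E'
from h import *
o=st();cur=(np.array(o['tool_pos'])*1000,105.4,0)
y=3.5
s=[(*tray_tip(-48,y,d),15.4,-6,1) for d in (60,30,12,4,2,1,0)]
rows(cur,s)
c2=(np.array([0,0,0.]),107.2,-6)
E
```

```text
t 13.07 tcp [526.1 282.7 230.8] rpy [179.9  -0.  105.4] F [-0.4 -0.1 -2. ] op 22.0 q [  47.    13.1   -9.2    0.   -67.6 -121.6]
[1.5, -5.8, 1.8, 1.1, 2.9, -73.7, 1.0] tcp [527. 286. 157.]
[1.5, -5.8, 1.8, 1.1, 2.9, -103.7, 1.0] tcp [527. 286. 127.]
[1.5, -5.8, 1.8, 1.1, 2.9, -121.7, 1.0] tcp [527. 286. 109.]
[1.5, -5.8, 1.8, 1.1, 2.9, -129.7, 1.0] tcp [527. 286. 101.]
[1.5, -5.8, 1.8, 1.1, 2.9, -131.7, 1.0] tcp [527. 286.  99.]
[1.5, -5.8, 1.8, 1.1, 2.9, -132.7, 1.0] tcp [527. 286.  98.]
[1.5, -5.8, 1.8, 1.1, 2.9, -133.7, 1.0] tcp [527. 286.  97.]
```

Emit:
{"api": "carry_out", "payload": {"increments": [[0.8, -3, 0.9, 1, 3, -35, 1], [1.5, -5.8, 1.8, 1, 3, -70, 1], [1.5, -5.8, 1.8, 1, 3, -100, 1], [1.5, -5.8, 1.8, 1, 3, -120, 1], [1.5, -5.8, 1.8, 1, 3, -128, 1], [1.5, -5.8, 1.8, 1, 3, -131, 1], [1.5, -5.8, 1.8, 1, 3, -132, 1], [1.5, -5.8, 1.8, 1, 3, -133, 1], [1.5, -5.8, 1.8, 1, 3, -133, 1], [1.5, -5.8, 1.8, 1, 3, -133, 1]]}}

```text
clock: 14.32
tool_pos: [0.5269, 0.2863, 0.0973]
orientation: [174.0, 0.2, 107.2]
force: [0.2, -0.1, -2.5]
opening: 0.0221
```

Emit:
{"api": "carry_out", "payload": {"increments": [[0, 0, 0, -3.9, -1.1, -0.7, 1], [0, 0, 0, -7.7, -2.1, -1.1, 1], [0, 0, 0, -11.6, -3.2, -1.6, 1], [0, 0, 0, -15.4, -4.2, -2, 1], [0, 0, 0, -19.3, -5.3, -2.4, 1], [0, 0, 0, -22.2, -6.1, -2.7, 1], [0, 0, 0, -25.1, -6.9, -3, 1], [0, 0, 0, -28, -7.7, -3.4, 1], [0, 0, 0, -30.8, -8.5, -3.7, 1], [0, 0, 0, -33.7, -9.3, -4, 1], [0, 0, 0, -36.6, -10.1, -4.3, 1], [0, 0, 0, -39.5, -10.9, -4.6, 1], [0, 0, 0, -41.5, -11.4, -4.8, 1], [0, 0, 0, -42.5, -11.7, -4.9, 1]]}}

```text
clock: 16.08
tool_pos: [0.4843, 0.2746, 0.0924]
orientation: [174.0, 0.2, 107.2]
force: [2.3, 0.6, 4.9]
opening: 0.022
```

```bash
python3 - <<'E'
from h import *
q,p=wshot();cv2.imwrite('pics/w6.png',cv2.resize(p['pixels'][20:260,130:450],None,fx=2,fy=2))
o=ctrl.get_obs();print(w2t([o['tool_pos']]))
E
```

```text
t 16.07 tcp [484.3 274.6  92.4] rpy [174.    0.2 107.2] F [2.3 0.6 4.9] op 22.0 q [  52.2   13.6  -31.5    5.6  -40.2 -129.1]
[[-8.9  5.3]]
```

View pics/w6.png

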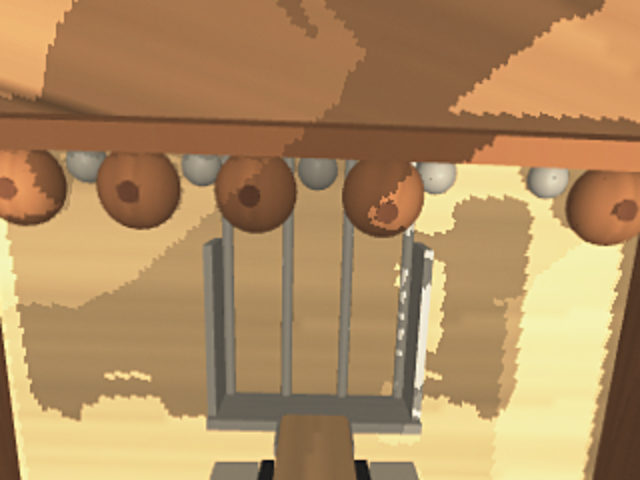

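Two beads sit in the outer lanes, at crop (255,190) and (382,195), with a ball in the middle lane at (318,170). Next I lift and tilt.

```bash
python3 - <<'E'
from h import *
o=st();cur=(np.array(o['tool_pos'])*1000,107.2,-6)
y=w2t([o['tool_pos']])[0,1]-1
rows(cur,[(*tray_tip(-92,y,d),15.4,t,1) for d,t in ((3,-6),(7,-4),(11,-2),(15,0),(19,2),(23,4),(27,6),(32,8),(37,10),(42,12),(47,14),(52,15),(65,15),(80,15))])
E
```

```text
t 16.12 tcp [484.2 274.6  92.4] rpy [174.    0.2 107.2] F [1.8 0.2 4.7] op 21.8 q [  52.2   13.6  -31.5    5.6  -40.2 -129.1]
[0.0, 0.0, -0.0, 0.3, 0.1, 3.1, 1.0] tcp [485. 275.  96.]
[-0.5, 1.9, -0.0, 3.2, 0.9, 4.1, 1.0] tcp [487. 276.  97.]
[-1.1, 3.9, -0.0, 5.9, 1.7, 5.1, 1.0] tcp [490. 276.  97.]
[-1.6, 5.8, 0.0, 8.6, 2.4, 5.9, 1.0] tcp [493. 277.  98.]
[-2.1, 7.7, 0.0, 11.1, 3.1, 6.6, 1.0] tcp [495. 278.  99.]
[-2.7, 9.6, -0.0, 13.5, 3.8, 7.3, 1.0] tcp [498. 278. 100.]
[-3.2, 11.6, -0.0, 15.8, 4.4, 7.9, 1.0] tcp [500. 279. 100.]
[-3.7, 13.5, 0.0, 18.0, 5.0, 9.4, 1.0] tcp [502. 280. 102.]
[-4.2, 15.4, -0.0, 20.1, 5.6, 10.8, 1.0] tcp [504. 280. 103.]
[-4.8, 17.4, 0.0, 22.0, 6.1, 12.1, 1.0] tcp [506. 281. 105.]
[-5.3, 19.3, 0.0, 23.9, 6.6, 13.4, 1.0] tcp [508. 281. 106.]
[-5.6, 20.2, 0.0, 24.7, 6.9, 16.5, 1.0] tcp [509. 281. 109.]
[-5.6, 20.2, 0.0, 24.7, 6.9, 29.5, 1.0] tcp [509. 281. 122.]
[-5.6, 20.2, 0.0, 24.7, 6.9, 44.5, 1.0] tcp [509. 281. 137.]
```

Emit:
{"api": "carry_out", "payload": {"increments": [[0, 0, 0, 0.3, 0.1, 3.5, 1], [-0.5, 1.9, 0, 3.2, 0.9, 4.5, 1], [-1.1, 3.9, 0, 5.9, 1.7, 5.5, 1], [-1.6, 5.8, 0, 8.6, 2.4, 6.5, 1], [-2.1, 7.7, 0, 11.1, 3.1, 7.2, 1], [-2.7, 9.6, 0, 13.5, 3.8, 8, 1], [-3.2, 11.6, 0, 15.8, 4.4, 8.5, 1], [-3.7, 13.5, 0, 18, 5, 10, 1], [-4.2, 15.4, 0, 20.1, 5.6, 11.5, 1], [-4.8, 17.4, 0, 22, 6.1, 13, 1], [-5.3, 19.3, 0, 23.9, 6.6, 15, 1], [-5.6, 20.2, 0, 24.7, 6.9, 20, 1], [-5.6, 20.2, 0, 24.7, 6.9, 32, 1], [-5.6, 20.2, 0, 24.7, 6.9, 45, 1], [-5.6, 20.2, 0, 24.7, 6.9, 60, 1], [-5.6, 20.2, 0, 24.7, 6.9, 60, 1]]}}

```text
clock: 18.12
tool_pos: [0.5096, 0.282, 0.1543]
orientation: [-165.2, -0.5, 107.2]
force: [-0.7, -0.1, -1.4]
opening: 0.0222
```

```bash
python3 - <<'E'
from h import *
q,p=wshot();cv2.imwrite('pics/w7.png',cv2.resize(p['pixels'][20:260,130:450],None,fx=2,fy=2))
find(p,['bead1_c','ball1_c'],6)
o=ctrl.get_obs();print(w2t([o['tool_pos']]))
E
```

```text
t 18.12 tcp [509.6 282.  154.3] rpy [-165.2   -0.5  107.2] F [-0.7 -0.1 -1.4] op 22.2 q [  43.4   24.    -2.5   -7.1  -76.6 -113.7]
bead1_c [([394, 349, 28], 0.86)]
ball1_c []
[[16.4  5.2]]
```

View pics/w7.png

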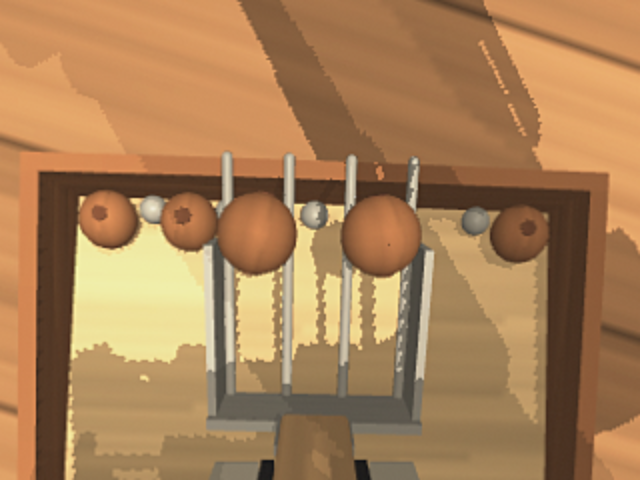

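Emit:
{"api": "carry_out", "payload": {"increments": [[0, 0, 0, 0, 0, 0, 1], [0, 0, 0, 0, 0, 2, 1], [0, 0, 0, 0, 0, 4, 1], [0, 0, 0, 0, 0, 4, 1]]}}

```text
clock: 18.77
tool_pos: [0.5091, 0.2814, 0.1563]
orientation: [-165.1, -0.4, 107.2]
force: [0.8, -0.5, -2.0]
opening: 0.0219
```

```bash
cat >> h.py <<'E'
def lanes(p,rng=(95,245)):
    im=p['pixels'].astype(int);hsv=cv2.cvtColor(p['pixels'],cv2.COLOR_BGR2HSV)
    for u in (258,290,321):
        blk=hsv[rng[0]:rng[1],u-5:u+6].reshape(rng[1]-rng[0],-1,3)
        m=((blk[...,0]<14)&(blk[...,1]>110)&(blk[...,2]>50)).mean(1)>.6
        r=np.where(m)[0]+rng[0]; print('lane',u,[ (int(g[0]),int(g[-1])) for g in np.split(r,np.where(np.diff(r)>2)[0]+1) if len(g)>4])
E
python3 - <<'E'
from h import *
o=st();p=ctrl.snapshot('wrist');lanes(p);save(p,'w8')
q=cv2.imread('pics/w7.png');lanes({'pixels':cv2.copyMakeBorder(cv2.resize(q,(320,240)),20,160,130,110,cv2.BORDER_CONSTANT)})
E
```

```text
t 18.77 tcp [509.1 281.4 156.3] rpy [-165.1   -0.4  107.2] F [ 0.8 -0.5 -2. ] op 21.9 q [  43.3   24.    -2.3   -7.1  -77.1 -113.7]
lane 258 [(101, 156)]
lane 290 [(102, 121)]
lane 321 [(103, 157)]
lane 258 [(99, 156)]
lane 290 [(100, 119)]
lane 321 [(101, 157)]
```

```bash
cat >> h.py <<'E'
PAN=np.array([537.6,-.7])
def pan_tip(off,z,lat=0,yaw=15.4):
    c,s=np.cos(np.radians(yaw)),np.sin(np.radians(yaw)); return [PAN[0]+off*c-lat*s,PAN[1]+off*s+lat*c,z]
E
python3 - <<'E'
from h import *
o=st();cur=(np.array(o['tool_pos'])*1000,107.2,15)
print('transport');rows(cur,[(*pan_tip(20,140),15.4,15,1)])
t=pan_tip(20,140);A=R.from_euler('z',15.4,degrees=True)*R.from_euler('y',15,degrees=True)
cur2=(np.array(t)-A.apply([-92,-1,-77]),107.2,15)
print('dump');rows(cur2,[(*pan_tip(20,z),15.4,th,1) for z,th in ((132,12),(124,8),(118,4),(114,0),(112,-3),(110,-6),(110,-10),(110,-14),(110,-18),(110,-22),(110,-26),(110,-30))])
E
```

```text
t 18.82 tcp [509.  281.4 156.2] rpy [-165.    -0.4  107.2] F [-0.1 -0.  -1.3] op 22.0 q [  43.3   24.    -2.3   -7.1  -77.1 -113.7]
transport
[0.0, 0.0, -0.0, 152.5, -246.9, 34.4, 1.0] tcp [662.  34. 191.]
dump
[0.8, -2.9, -0.0, -2.7, -0.7, -2.4, 1.0] tcp [659.  34. 188.]
[1.9, -6.7, -0.0, -6.7, -1.9, -3.1, 1.0] tcp [655.  33. 187.]
[2.9, -10.6, -0.0, -11.2, -3.1, -2.2, 1.0] tcp [650.  31. 188.]
[4.0, -14.5, -0.0, -16.2, -4.5, 0.4, 1.0] tcp [645.  30. 191.]
[4.8, -17.4, -0.0, -20.2, -5.6, 3.1, 1.0] tcp [641.  29. 194.]
[5.6, -20.2, -0.0, -24.4, -6.7, 5.6, 1.0] tcp [637.  28. 196.]
[6.6, -24.1, -0.0, -30.4, -8.4, 11.2, 1.0] tcp [631.  26. 202.]
[7.7, -28.0, -0.0, -36.8, -10.1, 16.4, 1.0] tcp [625.  24. 207.]
[8.8, -31.8, -0.0, -43.5, -12.0, 21.1, 1.0] tcp [618.  22. 212.]
[9.8, -35.7, -0.0, -50.5, -13.9, 25.3, 1.0] tcp [611.  21. 216.]
[10.9, -39.5, -0.0, -57.7, -15.9, 29.0, 1.0] tcp [604.  19. 220.]
[12.0, -43.4, -0.0, -65.2, -18.0, 32.1, 1.0] tcp [596.  17. 223.]
```

Emit:
{"api": "carry_out", "payload": {"increments": [[0, 0, 0, 2, -2, 10, 1], [0, 0, 0, 6, -8, 22, 1], [0, 0, 0, 12, -20, 36, 1], [0, 0, 0, 22, -36, 48, 1], [0, 0, 0, 34, -55, 55, 1], [0, 0, 0, 47, -76, 58, 1], [0, 0, 0, 60, -98, 58, 1], [0, 0, 0, 74, -120, 58, 1], [0, 0, 0, 88, -142, 58, 1], [0, 0, 0, 101, -164, 58, 1], [0, 0, 0, 114, -185, 56, 1], [0, 0, 0, 126, -204, 52, 1], [0, 0, 0, 137, -222, 48, 1], [0, 0, 0, 145, -235, 43, 1], [0, 0, 0, 150, -243, 38, 1], [0, 0, 0, 152, -246, 35, 1], [0, 0, 0, 152, -247, 34, 1], [0, 0, 0, 152, -247, 34, 1]]}}

```text
clock: 21.08
tool_pos: [0.6608, 0.0348, 0.1903]
orientation: [-165.0, -0.4, 107.2]
force: [0.6, -0.4, -1.4]
opening: 0.0219
```

```bash
python3 - <<'E'
from h import *
q,p=wshot();lanes(p,(60,245));cv2.imwrite('pics/w9.png',cv2.resize(p['pixels'][20:260,100:480],None,fx=2,fy=2));s=ctrl.snapshot('top');save(s,'t9')
print(np.round(proj(q,[[*(PAN/1000),.102]]),0))
E
```

```text
t 21.07 tcp [660.8  34.8 190.3] rpy [-165.    -0.4  107.2] F [ 0.6 -0.4 -1.4] op 21.9 q [ 19.3  29.8   9.4  -1.  -84.5 -91.8]
lane 258 [(116, 156)]
lane 290 []
lane 321 [(118, 158)]
[[290.  87.]]
```

View pics/w9.png

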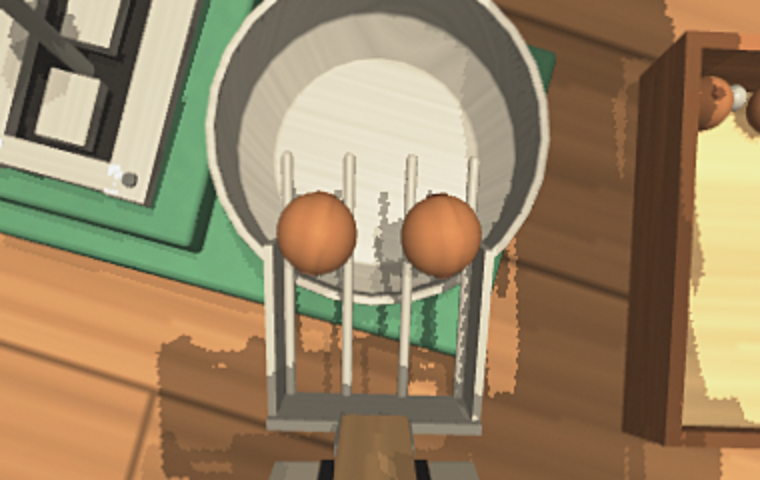

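Both beads sit against the side-wall fronts, at crop (317,234) and (441,236), and the tips are over the pan. Now I tip them in.

Emit:
{"api": "carry_out", "payload": {"increments": [[0.8, -2.9, 0, -2.7, -0.7, -2.4, 1], [1.9, -6.7, 0, -6.7, -1.9, -3.1, 1], [2.9, -10.6, 0, -11.2, -3.1, -2.2, 1], [4, -14.5, 0, -16.2, -4.5, 0.4, 1], [4.8, -17.4, 0, -20.2, -5.6, 3.1, 1], [5.6, -20.2, 0, -24.4, -6.7, 5.6, 1], [6.6, -24.1, 0, -30.4, -8.4, 11.2, 1], [7.7, -28, 0, -36.8, -10.1, 16.4, 1], [8.8, -31.8, 0, -43.5, -12, 21.1, 1], [9.8, -35.7, 0, -50.5, -13.9, 25.3, 1], [10.9, -39.5, 0, -57.7, -15.9, 29, 1], [12, -43.4, 0, -65.2, -18, 32.1, 1], [12, -43.4, 0, -65.2, -18, 32.1, 1], [12, -43.4, 0, -65.2, -18, 32.1, 1]]}}

```text
clock: 22.92
tool_pos: [0.5962, 0.0167, 0.2231]
orientation: [149.9, 0.9, 107.0]
force: [1.3, 0.6, -1.6]
opening: 0.0218
```

```bash
python3 - <<'E'
from h import *
q,p=wshot();lanes(p,(60,245));save(p,'w10');s=ctrl.snapshot('side');save(s,'s10')
find(p,['bead1_c'],6);find(s,['bead1_c'],6,.2)
cv2.imwrite('pics/v10.png',np.hstack([cv2.resize(p['pixels'][0:260,100:480],None,fx=1.1,fy=1.1),cv2.resize(s['pixels'][150:293,200:380],None,fx=2,fy=2)]))
E
```

```text
t 22.93 tcp [596.2  16.7 223.1] rpy [149.9   0.9 107. ] F [ 1.3  0.6 -1.6] op 21.8 q [  22.5   -2.2  -38.3    8.7  -24.3 -102.2]
lane 258 []
lane 290 []
lane 321 []
bead1_c []
bead1_c []
```

View pics/v10.png

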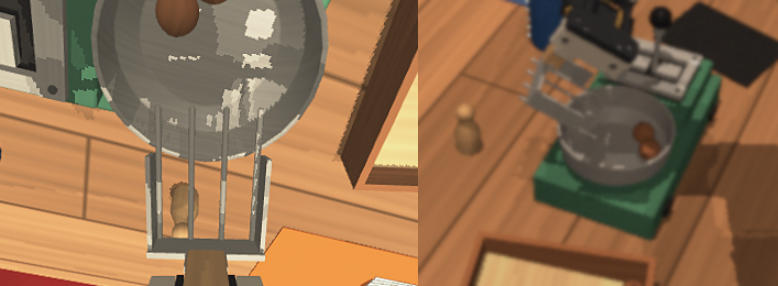

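Both beads are in the pan. Now back to the tray.

```bash
python3 - <<'E'
from h import *
o=st();cur=(np.array(o['tool_pos'])*1000,107.2,-30)
w=t2w(-52,-77)*1000
rows(cur,[(w[0],w[1],155,15.4,-6,1)])
E
```

```text
t 23.12 tcp [596.4  16.6 222.3] rpy [150.    0.9 107. ] F [-0.1  0.8 -2.2] op 22.0 q [  22.5   -2.1  -38.3    8.7  -24.2 -102.3]
[-6.4, 23.1, -0.0, -51.7, 190.3, 18.9, 1.0] tcp [545. 207. 241.]
```

Emit:
{"api": "carry_out", "payload": {"increments": [[0, 0, 0, 5, 5, 30, 1], [-1, 4, 0, 0, 30, 50, 1], [-2, 8, 0, -8, 60, 55, 1], [-3, 12, 0, -17, 90, 55, 1], [-4, 15, 0, -26, 120, 50, 1], [-5, 18, 0, -36, 145, 40, 1], [-6, 21, 0, -44, 170, 30, 1], [-6.4, 23.1, 0, -50, 185, 22, 1], [-6.4, 23.1, 0, -51.7, 190.3, 19, 1], [-6.4, 23.1, 0, -51.7, 190.3, 19, 1], [-6.4, 23.1, 0, -51.7, 190.3, 19, 1]]}}

```text
clock: 24.5
tool_pos: [0.5441, 0.206, 0.2418]
orientation: [173.9, 0.2, 107.2]
force: [0.2, -0.2, -1.9]
opening: 0.0221
```

```bash
cat >> h.py <<'E'
def beads(q,p):
    im=p['pixels'];hsv=cv2.cvtColor(im,cv2.COLOR_BGR2HSV)
    H=np.zeros(im.shape[:2],np.uint8)
    poly=proj(q,[[*t2w(x,y),z] for x,y,z in ((-94,119,.02),(-94,-119,.02),(-40,-119,.02),(-40,119,.02))])
    cv2.fillPoly(H,[np.round(poly).astype(int)],1)
    m=((hsv[...,0]<13)&(hsv[...,1]>125)&(hsv[...,2]>40)).astype(np.uint8)*H
    m=cv2.morphologyEx(m,cv2.MORPH_OPEN,np.ones((5,5),np.uint8))
    n,l,s,c=cv2.connectedComponentsWithStats(m)
    for i in range(1,n):
        if s[i,4]>120: print('blob',s[i].tolist(),np.round(c[i]).tolist(),w2t(unproj(q,[c[i]],.021)).tolist())
def report():
    q,p=wshot();o=ctrl.get_obs();print('tcp_t',w2t([o['tool_pos']]));beads(q,p);return q,p
E
python3 - <<'E'
from h import *
q,p=report();save(p,'w11');cv2.imwrite('pics/w11c.png',cv2.resize(p['pixels'][0:260,100:480],None,fx=2,fy=2))
E
```

```text
t 24.5 tcp [544.1 206.  241.8] rpy [173.9   0.2 107.2] F [ 0.2 -0.2 -1.9] op 22.1 q [  41.9    7.5  -16.4    3.2  -60.7 -116.1]
tcp_t [[ 30.6 -76.8]]
blob [261, 48, 14, 19, 188] [267.0, 57.0] [[-82.0, -102.6]]
blob [451, 54, 22, 25, 409] [460.0, 66.0] [[-81.1, 106.4]]
```

View pics/w11c.png

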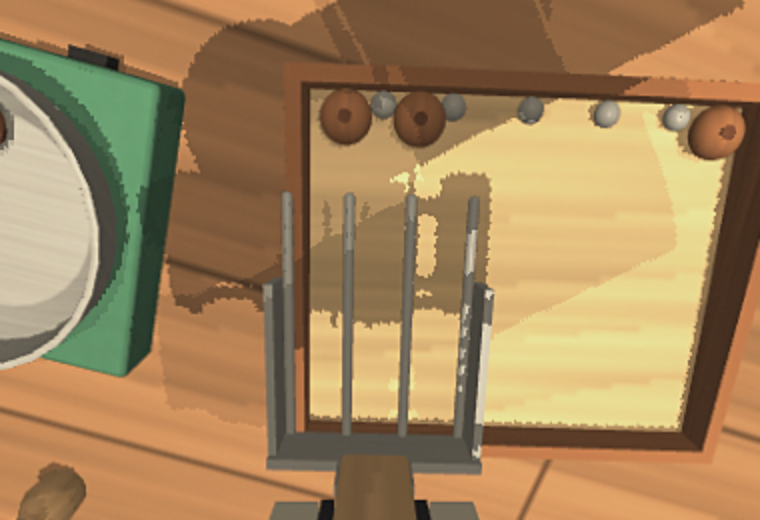

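Three beads remain in the tray, at crop (346,116), (420,118) and (717,132). All five balls are still there, at u=382, 453, 530, 606 and 677.

```bash
python3 - <<'E'
from h import *
p=dict(ctrl.snapshot('wrist'));o=st();q=wcam(p,o)
U=lambda L,z:w2t(unproj(q,[[100+a/2,b/2] for a,b in L],z)).tolist()
print(U([[346,116],[420,118],[717,132]],.0205),U([[382,104],[453,107],[530,110],[606,114],[677,117]],.014))
print('tips',U([[287,195],[350,197],[411,198],[474,200]],.157))
print('near wall inner-top rim',U([[305,85]],.055), 'rim outer',U([[285,64]],.055))
b=-77.
cur=(np.array(o['tool_pos'])*1000,107.2,-6)
for y in (-78,):
    s=[(*tray_tip(-50,y,d),15.4,-6,1) for d in (60,0.5)]+[(*tray_tip(-93,y,.3),15.4,-6,1)]
    rows(cur,s)
E
```

```text
t 24.6 tcp [544.1 206.  241.9] rpy [173.9   0.2 107.2] F [-1.1  0.3 -1.5] op 21.8 q [  41.9    7.5  -16.4    3.1  -60.7 -116.1]
[[-81.3, -96.2], [-81.5, -56.6], [-80.8, 104.7]] [[-88.0, -77.1], [-87.7, -38.7], [-87.7, 3.1], [-87.4, 44.8], [-87.5, 84.1]]
tips [[-51.4, -110.7], [-51.4, -88.5], [-51.7, -67.0], [-51.8, -44.8]]
near wall inner-top rim [[-93.2, -114.4]] rim outer [[-101.9, -123.7]]
[0.0, 0.0, -0.0, 2.7, 0.5, -84.9, 1.0] tcp [547. 207. 157.]
[0.0, 0.0, -0.0, 2.7, 0.5, -144.4, 1.0] tcp [547. 207.  97.]
[0.0, 0.0, -0.0, -38.7, -10.9, -149.1, 1.0] tcp [505. 195.  93.]
```

Emit:
{"api": "carry_out", "payload": {"increments": [[0, 0, 0, 2, 2, -40, 1], [0, 0, 0, 2.4, 1.8, -85, 1], [0, 0, 0, 2.4, 1.8, -120, 1], [0, 0, 0, 2.4, 1.8, -137, 1], [0, 0, 0, 2.4, 1.8, -143, 1], [0, 0, 0, 2.4, 1.8, -144, 1], [0, 0, 0, -2.5, 0.4, -144.8, 1], [0, 0, 0, -7.3, -0.9, -145.3, 1], [0, 0, 0, -12.1, -2.2, -145.9, 1], [0, 0, 0, -16, -3.3, -146.4, 1], [0, 0, 0, -19.8, -4.3, -146.9, 1], [0, 0, 0, -22.7, -5.1, -147.2, 1], [0, 0, 0, -25.6, -5.9, -147.6, 1], [0, 0, 0, -28.5, -6.7, -147.9, 1], [0, 0, 0, -31.4, -7.5, -148.2, 1], [0, 0, 0, -34.3, -8.3, -148.6, 1], [0, 0, 0, -37, -9, -148.9, 1], [0, 0, 0, -38.7, -9.5, -149.1, 1], [0, 0, 0, -38.7, -9.5, -149.1, 1]]}}

```text
clock: 26.98
tool_pos: [0.5054, 0.1973, 0.0924]
orientation: [173.9, 0.2, 107.2]
force: [1.1, -0.0, 5.0]
opening: 0.0218
```

```bash
python3 - <<'E'
from h import *
q,p=report();save(p,'w12');lanes(p,(85,250))
o=ctrl.get_obs();cur=(np.array(o['tool_pos'])*1000,107.2,-6)
t=w2t([o['tool_pos']])[0]
rows(cur,[(*tray_tip(-92,t[1]-1,47),15.4,14,1)])
E
```

```text
t 26.98 tcp [505.4 197.3  92.4] rpy [173.9   0.2 107.2] F [ 1.1 -0.   5. ] op 21.8 q [  44.2   12.2  -33.     4.6  -39.5 -120.4]
tcp_t [[ -9.1 -74.9]]
blob [239, 95, 29, 33, 572] [252.0, 114.0] [[-82.1, -101.7]]
blob [535, 108, 25, 42, 633] [550.0, 132.0] [[-77.6, 107.0]]
blob [320, 120, 21, 14, 189] [329.0, 127.0] [[-75.1, -49.1]]
lane 258 [(85, 135)]
lane 290 [(85, 98)]
lane 321 [(85, 137)]
[-5.3, 19.3, 0.0, 24.1, 6.6, 13.4, 1.0] tcp [529. 204. 106.]
```

Same state as on the first trip, so the same lift.

Emit:
{"api": "carry_out", "payload": {"increments": [[0, 0, 0, 0.3, 0.1, 3.5, 1], [-0.5, 1.9, 0, 3.2, 0.9, 4.5, 1], [-1.1, 3.9, 0, 5.9, 1.7, 5.5, 1], [-1.6, 5.8, 0, 8.6, 2.4, 6.5, 1], [-2.1, 7.7, 0, 11.1, 3.1, 7.2, 1], [-2.7, 9.6, 0, 13.5, 3.8, 8, 1], [-3.2, 11.6, 0, 15.8, 4.4, 8.5, 1], [-3.7, 13.5, 0, 18, 5, 10, 1], [-4.2, 15.4, 0, 20.1, 5.6, 11.5, 1], [-4.8, 17.4, 0, 22, 6.1, 13, 1], [-5.3, 19.3, 0, 23.9, 6.6, 15, 1], [-5.6, 20.2, 0, 24.7, 6.9, 20, 1], [-5.6, 20.2, 0, 24.7, 6.9, 32, 1], [-5.6, 20.2, 0, 24.7, 6.9, 45, 1], [-5.6, 20.2, 0, 24.7, 6.9, 64, 1], [-5.6, 20.2, 0, 24.7, 6.9, 64, 1]]}}

```text
clock: 29.02
tool_pos: [0.531, 0.2047, 0.1588]
orientation: [-165.4, -0.5, 107.2]
force: [-0.6, -0.6, -2.8]
opening: 0.0218
```

```bash
python3 - <<'E'
from h import *
q,p=report();save(p,'w13');lanes(p,(85,250))
o=ctrl.get_obs();cur=(np.array(o['tool_pos'])*1000,107.2,15)
rows(cur,[(*pan_tip(20,140),15.4,15,1)])
# bright grey blobs (balls) above tines?
im=p['pixels'];g=cv2.cvtColor(im,cv2.COLOR_BGR2GRAY);c=cv2.HoughCircles(cv2.medianBlur(g,3),cv2.HOUGH_GRADIENT,1,10,param1=80,param2=14,minRadius=5,maxRadius=24)
if c is not None: print([r for r in np.round(c[0]).astype(int).tolist() if 90<r[1]<260 and 150<r[0]<520])
E
```

```text
t 29.02 tcp [531.  204.7 158.8] rpy [-165.4   -0.5  107.2] F [-0.6 -0.6 -2.8] op 21.8 q [  37.    22.7   -4.6   -5.5  -76.4 -107.8]
tcp_t [[ 17.  -74.7]]
blob [244, 118, 33, 37, 809] [258.0, 136.0] [[-77.1, -105.0]]
blob [301, 121, 39, 34, 719] [320.0, 138.0] [[-77.4, -43.6]]
blob [457, 127, 25, 27, 479] [471.0, 139.0] [[-81.1, 107.1]]
lane 258 [(100, 154)]
lane 290 [(101, 120)]
lane 321 [(102, 156)]
[0.0, 0.0, -0.0, 131.1, -170.0, 33.1, 1.0] tcp [662.  34. 191.]
[[256, 134, 21], [318, 136, 19], [470, 140, 14], [290, 164, 20], [256, 178, 21], [222, 246, 18], [256, 168, 14], [326, 166, 19], [254, 200, 18], [320, 178, 21], [288, 186, 18], [260, 190, 12], [314, 208, 17], [288, 124, 15], [366, 130, 8], [408, 130, 6], [264, 212, 18], [286, 112, 12], [446, 132, 6], [322, 190, 10], [296, 114, 12], [310, 186, 11], [230, 212, 13], [278, 166, 10], [316, 162, 8], [248, 160, 6]]
```

Emit:
{"api": "carry_out", "payload": {"increments": [[0, 0, 0, 2, -2, 10, 1], [0, 0, 0, 7, -8, 22, 1], [0, 0, 0, 15, -19, 36, 1], [0, 0, 0, 26, -34, 48, 1], [0, 0, 0, 40, -52, 55, 1], [0, 0, 0, 54, -70, 57, 1], [0, 0, 0, 68, -88, 57, 1], [0, 0, 0, 82, -106, 57, 1], [0, 0, 0, 96, -124, 54, 1], [0, 0, 0, 109, -141, 50, 1], [0, 0, 0, 119, -155, 45, 1], [0, 0, 0, 126, -164, 39, 1], [0, 0, 0, 130, -169, 35, 1], [0, 0, 0, 131, -170, 33, 1], [0, 0, 0, 131, -170, 33, 1]]}}

```text
clock: 30.95
tool_pos: [0.6609, 0.0344, 0.1891]
orientation: [-165.1, -0.4, 107.2]
force: [-1.0, 0.1, -1.5]
opening: 0.0221
```

```bash
python3 - <<'E'
from h import *
o=st();p=ctrl.snapshot('wrist');save(p,'w14');lanes(p,(60,250))
E
```

```text
t 30.95 tcp [660.9  34.4 189.1] rpy [-165.1   -0.4  107.2] F [-1.   0.1 -1.5] op 22.1 q [ 19.3  29.8   9.2  -0.9 -84.2 -91.8]
lane 258 [(60, 74), (115, 154)]
lane 290 [(60, 64)]
lane 321 [(115, 156)]
```

Emit:
{"api": "carry_out", "payload": {"increments": [[0.8, -2.9, 0, -2.7, -0.7, -1.4, 1], [1.9, -6.7, 0, -6.7, -1.9, -2.1, 1], [2.9, -10.6, 0, -11.2, -3.1, -1.2, 1], [4, -14.5, 0, -16.2, -4.5, 1.4, 1], [4.8, -17.4, 0, -20.2, -5.6, 4.1, 1], [5.6, -20.2, 0, -24.4, -6.7, 6.6, 1], [6.6, -24.1, 0, -30.4, -8.4, 12.2, 1], [7.7, -28, 0, -36.8, -10.1, 17.4, 1], [8.8, -31.8, 0, -43.5, -12, 22.1, 1], [9.8, -35.7, 0, -50.5, -13.9, 26.3, 1], [10.9, -39.5, 0, -57.7, -15.9, 30, 1], [12, -43.4, 0, -65.2, -18, 33.1, 1], [12, -43.4, 0, -65.2, -18, 33.1, 1], [12, -43.4, 0, -65.2, -18, 33.1, 1]]}}

```text
clock: 32.75
tool_pos: [0.5962, 0.0165, 0.2232]
orientation: [149.8, 0.9, 107.0]
force: [-0.1, 0.5, -2.0]
opening: 0.0221
```

```bash
python3 - <<'E'
from h import *
o=st();p=ctrl.snapshot('wrist');save(p,'w15');lanes(p,(60,250))
s=ctrl.snapshot('side');save(s,'s15');im=s['pixels']
hsv=cv2.cvtColor(im,cv2.COLOR_BGR2HSV)
# pan region in side view: count brown pixels
e=proj(s,[[PAN[0]/1000+.066*np.cos(a),PAN[1]/1000+.066*np.sin(a),.1] for a in np.linspace(0,6.28,30)])
H=np.zeros(im.shape[:2],np.uint8);cv2.fillPoly(H,[np.round(e).astype(int)],1)
for n in ('s10','s15'):
    h=cv2.cvtColor(cv2.imread(f'pics/{n}.png'),cv2.COLOR_BGR2HSV);m=((h[...,0]<14)&(h[...,1]>110)).astype(np.uint8)*H;print(n,int(m.sum()))
cur=(np.array(o['tool_pos'])*1000,107.2,-30)
w=t2w(-52,80)*1000
rows(cur,[(w[0],w[1],155,15.4,-6,1)])
E
```

```text
t 32.75 tcp [596.2  16.5 223.2] rpy [149.8   0.9 107. ] F [-0.1  0.5 -2. ] op 22.1 q [  22.5   -2.2  -38.4    8.8  -24.1 -102.3]
lane 258 [(60, 64)]
lane 290 []
lane 321 []
s10 162
s15 300
[-6.4, 23.1, -0.0, -93.2, 341.9, 18.0, 1.0] tcp [503. 358. 241.]
```

Emit:
{"api": "carry_out", "payload": {"increments": [[0, 0, 0, 5, 5, 30, 1], [-1, 4, 0, 0, 40, 50, 1], [-2, 8, 0, -12, 85, 55, 1], [-3, 12, 0, -26, 130, 55, 1], [-4, 15, 0, -40, 180, 50, 1], [-5, 18, 0, -55, 230, 40, 1], [-6, 21, 0, -70, 280, 30, 1], [-6.4, 23.1, 0, -85, 320, 22, 1], [-6.4, 23.1, 0, -92, 338, 19, 1], [-6.4, 23.1, 0, -93.2, 342, 18, 1], [-6.4, 23.1, 0, -93.2, 342, 18, 1], [-6.4, 23.1, 0, -93.2, 342, 18, 1]]}}

```text
clock: 34.35
tool_pos: [0.503, 0.3572, 0.2408]
orientation: [173.8, 0.2, 107.2]
force: [1.3, -1.0, -0.4]
opening: 0.022
```

```bash
python3 - <<'E'
from h import *
q,p=report();save(p,'w16')
im=cv2.resize(p['pixels'][0:250,180:460],None,fx=2.8,fy=2.4)
cv2.imwrite('pics/w16c.png',im)
E
```

```text
t 34.35 tcp [503.  357.2 240.8] rpy [173.8   0.2 107.2] F [ 1.3 -1.  -0.4] op 22.0 q [  56.1   11.1  -12.7    4.6  -61.6 -130.9]
tcp_t [[31.2 79.9]]
```

View pics/w16c.png

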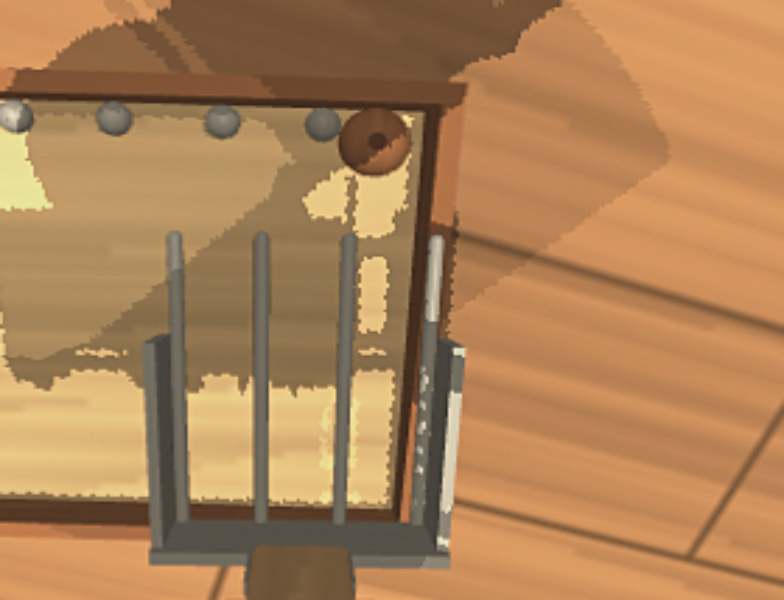

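The last bead is at crop (375,141), near the corner. A ball sits beside it at (323,124), and the inner top corner of the rim is at (440,107).

```bash
python3 - <<'E'
from h import *
p=ctrl.snapshot('wrist');o=st();q=wcam(p,o)
U=lambda L,z:w2t(unproj(q,[[180+a/2.8,b/2.4] for a,b in L],z)).tolist()
print('bead',U([[375,141]],.0205),'balls',U([[323,124],[222,122],[114,118]],.014))
print('tips',U([[175,235],[261,237],[349,238],[437,239]],.1555))
print('rim inner',U([[440,107]],.055),'outer',U([[466,85]],.055),'inner floor near',U([[424,112]],.0065),'floor far corner',U([[390,508]],.026))
cur=(np.array(o['tool_pos'])*1000,107.2,-6)
rows(cur,[(*tray_tip(-50,80,d),15.4,-6,1) for d in (60,0.5)]+[(*tray_tip(-93,80,.3),15.4,-6,1)])
E
```

```text
t 34.45 tcp [503.  357.2 240.8] rpy [173.8   0.2 107.2] F [-0.3  0.4 -2.1] op 21.9 q [  56.1   11.1  -12.7    4.6  -61.6 -130.9]
bead [[-81.1, 104.1]] balls [[-87.6, 84.2], [-87.3, 45.4], [-87.9, 4.0]]
tips [[-50.5, 45.3], [-50.6, 66.9], [-51.0, 89.1], [-51.4, 111.3]]
rim inner [[-93.1, 122.8]] outer [[-101.1, 130.8]] inner floor near [[-94.2, 123.5]] floor far corner [[95.1, 122.0]]
[0.0, 0.0, -0.0, 1.9, 1.6, -83.9, 1.0] tcp [505. 359. 157.]
[0.0, 0.0, -0.0, 1.9, 1.6, -143.4, 1.0] tcp [505. 359.  97.]
[0.0, 0.0, -0.0, -39.5, -9.8, -148.1, 1.0] tcp [463. 347.  93.]
```

Emit:
{"api": "carry_out", "payload": {"increments": [[0, 0, 0, 1.3, 3.9, -40, 1], [0, 0, 0, 1.3, 3.9, -84, 1], [0, 0, 0, 1.3, 3.9, -119, 1], [0, 0, 0, 1.3, 3.9, -136, 1], [0, 0, 0, 1.3, 3.9, -142, 1], [0, 0, 0, 1.3, 3.9, -143, 1], [0, 0, 0, -3.6, 2.5, -143.8, 1], [0, 0, 0, -8.4, 1.2, -144.3, 1], [0, 0, 0, -13.2, -0.1, -144.9, 1], [0, 0, 0, -17.1, -1.2, -145.4, 1], [0, 0, 0, -20.9, -2.2, -145.9, 1], [0, 0, 0, -23.8, -3, -146.2, 1], [0, 0, 0, -26.7, -3.8, -146.6, 1], [0, 0, 0, -29.6, -4.6, -146.9, 1], [0, 0, 0, -32.5, -5.4, -147.2, 1], [0, 0, 0, -35.4, -6.2, -147.6, 1], [0, 0, 0, -38.1, -6.9, -147.9, 1], [0, 0, 0, -39.8, -7.4, -148.1, 1], [0, 0, 0, -39.8, -7.4, -148.1, 1]]}}

```text
clock: 36.83
tool_pos: [0.4661, 0.3529, 0.0948]
orientation: [173.4, 0.1, 107.3]
force: [12.7, -0.8, 7.1]
opening: 0.0218
```

```bash
python3 - <<'E'
from h import *
q,p=report();save(p,'w17');lanes(p,(60,250))
E
```

```text
t 36.83 tcp [466.1 352.9  94.8] rpy [1.734e+02 1.000e-01 1.073e+02] F [12.7 -0.8  7.1] op 21.8 q [  59.2   15.7  -28.7    6.8  -41.  -136.9]
tcp_t [[-5.5 85.6]]
blob [312, 96, 25, 33, 604] [324.0, 112.0] [[-80.5, 107.6]]
lane 258 [(73, 90)]
lane 290 [(75, 91)]
lane 321 [(76, 131)]
```

Emit:
{"api": "carry_out", "payload": {"increments": [[0, 0, 0, 3, 1, 0.3, 1], [0, 0, 0, 6, 2, 0.6, 1], [0, 0, 0, 6.5, 0.2, 0.6, 1], [0, 0, 0, 6.5, 0.2, 0.6, 1], [0, 0, 0, 4.5, -0.4, 0.4, 1], [0, 0, 0, 2.5, -1, 0.2, 1], [0, 0, 0, 0.5, -1.6, 0, 1], [0, 0, 0, 0.5, -1.6, 0, 1]]}}

```text
clock: 37.88
tool_pos: [0.4662, 0.3524, 0.0947]
orientation: [173.4, 0.0, 107.4]
force: [8.9, 3.1, 5.7]
opening: 0.0216
```

```bash
python3 - <<'E'
from h import *
q,p=report();save(p,'w18');lanes(p,(60,250))
im=p['pixels'];cv2.imwrite('pics/w18c.png',cv2.resize(im[40:200,220:380],None,fx=4,fy=3.7))
E
```

```text
t 37.88 tcp [466.2 352.4  94.7] rpy [173.4   0.  107.4] F [8.9 3.1 5.7] op 21.6 q [  59.2   15.6  -28.7    6.8  -40.9 -136.7]
tcp_t [[-5.6 85.1]]
blob [311, 97, 26, 35, 580] [323.0, 112.0] [[-80.5, 106.5]]
lane 258 [(73, 90)]
lane 290 [(75, 92)]
lane 321 [(76, 131)]
```

View pics/w18c.png

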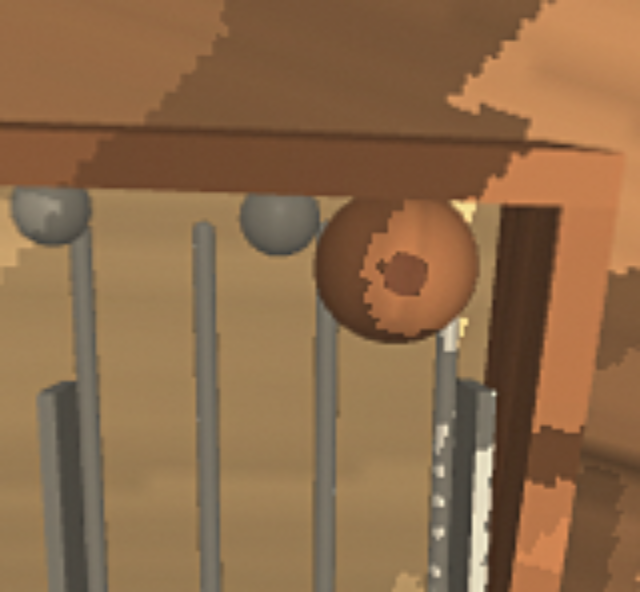

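The outer left tine tip at crop (85,235) is butting against the ball at (50,215). The bead at (397,265) is properly in its lane, so I back off 2 mm and lift.

Emit:
{"api": "carry_out", "payload": {"increments": [[0, 0, 0, 3.5, 3, 0.6, 1], [0, 0, 0, 4.8, 3.7, 0.6, 1], [0, 0, 0, 4.6, 3.6, 2.5, 1], [0, 0, 0, 4.6, 3.6, 4.1, 1], [-0.5, 1.9, 0, 7.5, 4.4, 5.1, 1], [-1.1, 3.9, 0, 10.2, 5.2, 6.1, 1], [-1.6, 5.8, 0, 12.9, 5.9, 7.1, 1], [-2.1, 7.7, 0, 15.4, 6.6, 7.8, 1], [-2.7, 9.6, 0, 17.8, 7.3, 8.6, 1], [-3.2, 11.6, 0, 20.1, 7.9, 9.1, 1], [-3.7, 13.5, 0, 22.3, 8.5, 10.6, 1], [-4.2, 15.4, 0, 24.4, 9.1, 12.1, 1], [-4.8, 17.4, 0, 26.3, 9.6, 13.6, 1], [-5.3, 19.3, 0, 28.2, 10.1, 15.6, 1], [-5.6, 20.2, 0, 29, 10.4, 20.6, 1], [-5.6, 20.2, 0, 29, 10.4, 32.6, 1], [-5.6, 20.2, 0, 29, 10.4, 45.6, 1], [-5.6, 20.2, 0, 29, 10.4, 64, 1], [-5.6, 20.2, 0, 29, 10.4, 64, 1]]}}

```text
clock: 40.3
tool_pos: [0.4931, 0.3602, 0.1589]
orientation: [-165.5, -0.5, 107.2]
force: [-0.0, -0.7, -2.2]
opening: 0.0217
```

```bash
cat >> h.py <<'E'
def balls(q,p,z=.014):
    "grey round blobs on the yellow tray floor near the low wall"
    h=cv2.cvtColor(p['pixels'],cv2.COLOR_BGR2HSV);H=np.zeros(h.shape[:2],np.uint8)
    poly=proj(q,[[*t2w(x,y),.012] for x,y in ((-93,120),(-93,-120),(-76,-120),(-76,120))]);cv2.fillPoly(H,[np.round(poly).astype(int)],1)
    m=((h[...,1]<60)&(h[...,2]>60)).astype(np.uint8)*H
    n,l,s,c=cv2.connectedComponentsWithStats(m)
    print('grey',[(w2t(unproj(q,[c[i]],z))[0].tolist(),int(s[i,4])) for i in range(1,n) if s[i,4]>15])
E
python3 - <<'E'
from h import *
q,p=report();save(p,'w19');lanes(p,(60,250));balls(q,p)
o=ctrl.get_obs();cur=(np.array(o['tool_pos'])*1000,107.2,15)
rows(cur,[(*pan_tip(20,140,-10),15.4,15,1)])
t=ctrl.snapshot('top');save(t,'t19');balls(t,t);find(t,['bead1_c','ball1_c'],8,.2)
E
```

```text
t 40.3 tcp [493.1 360.2 158.9] rpy [-165.5   -0.5  107.2] F [-0.  -0.7 -2.2] op 21.7 q [  49.1   25.9    1.6   -8.2  -78.1 -119.3]
tcp_t [[21.8 85.3]]
lane 258 [(94, 115)]
lane 290 [(95, 115)]
lane 321 [(97, 118), (191, 224)]
grey [([-87.7, -76.3], 136), ([-87.3, -34.6], 133), ([-87.2, 3.6], 124), ([-85.2, 38.8], 152), ([-84.2, 67.3], 81), ([-87.1, 83.6], 131), ([-84.6, 97.9], 79)]
[0.0, 0.0, -0.0, 171.6, -335.1, 33.0, 1.0] tcp [664.  25. 191.]
grey []
bead1_c [([453, 373, 111], 0.63), ([533, -67, 70], 0.37)]
ball1_c []
```

The bead is on the scoop at the back wall and all five balls are in the tray. Next I carry it to the pan.

Emit:
{"api": "carry_out", "payload": {"increments": [[0, 0, 0, 2, -4, 10, 1], [0, 0, 0, 7, -13, 22, 1], [0, 0, 0, 15, -29, 36, 1], [0, 0, 0, 26, -50, 48, 1], [0, 0, 0, 39, -75, 55, 1], [0, 0, 0, 53, -103, 57, 1], [0, 0, 0, 68, -132, 57, 1], [0, 0, 0, 83, -161, 57, 1], [0, 0, 0, 98, -190, 57, 1], [0, 0, 0, 112, -219, 57, 1], [0, 0, 0, 126, -246, 54, 1], [0, 0, 0, 139, -271, 50, 1], [0, 0, 0, 150, -293, 45, 1], [0, 0, 0, 159, -311, 41, 1], [0, 0, 0, 166, -324, 37, 1], [0, 0, 0, 170, -332, 34, 1], [0, 0, 0, 171.6, -335, 33, 1], [0, 0, 0, 171.6, -335, 33, 1]]}}

```text
clock: 42.75
tool_pos: [0.6639, 0.0248, 0.1891]
orientation: [-165.2, -0.4, 107.2]
force: [-0.5, 0.9, -1.8]
opening: 0.0217
```

```bash
python3 - <<'E'
from h import *
o=st();p=ctrl.snapshot('wrist');save(p,'w20');lanes(p,(60,250))
cur=(np.array(o['tool_pos'])*1000,107.2,15)
rows(cur,[(*pan_tip(20,z,-10),15.4,th,1) for z,th in ((124,8),(114,0),(112,-2),(111,-4),(110,-6),(110,-10),(110,-20),(110,-30))])
E
```

```text
t 42.75 tcp [663.9  24.8 189.1] rpy [-165.2   -0.4  107.2] F [-0.5  0.9 -1.8] op 21.7 q [ 18.5  30.    9.4  -0.7 -84.2 -91.1]
lane 258 [(116, 137)]
lane 290 [(72, 96)]
lane 321 [(191, 224)]
[1.9, -6.7, -0.0, -6.5, -1.8, -1.7, 1.0] tcp [657.  23. 187.]
[4.0, -14.5, -0.0, -16.0, -4.4, 1.9, 1.0] tcp [648.  20. 191.]
[4.5, -16.4, -0.0, -18.6, -5.1, 3.0, 1.0] tcp [645.  20. 192.]
[5.0, -18.3, -0.0, -21.3, -5.9, 5.1, 1.0] tcp [643.  19. 194.]
[5.6, -20.2, -0.0, -24.2, -6.7, 7.1, 1.0] tcp [640.  18. 196.]
[6.6, -24.1, -0.0, -30.2, -8.3, 12.7, 1.0] tcp [634.  16. 202.]
[9.3, -33.7, -0.0, -46.7, -12.9, 24.7, 1.0] tcp [617.  12. 214.]
[12.0, -43.4, -0.0, -65.0, -17.9, 33.6, 1.0] tcp [599.   7. 223.]
```

Emit:
{"api": "carry_out", "payload": {"increments": [[1.9, -6.7, 0, -6.5, -1.8, -1.7, 1], [3, -10.6, 0, -11.2, -3, 0, 1], [4, -14.5, 0, -16, -4.4, 1.9, 1], [4.5, -16.4, 0, -18.6, -5.1, 3, 1], [5, -18.3, 0, -21.3, -5.9, 5.1, 1], [5.3, -19.3, 0, -22.7, -6.3, 6.1, 1], [5.6, -20.2, 0, -24.2, -6.7, 7.1, 1], [5.9, -21.5, 0, -26.2, -7.2, 9, 1], [6.2, -22.8, 0, -28.2, -7.8, 10.8, 1], [6.6, -24.1, 0, -30.2, -8.3, 12.7, 1], [7.2, -26, 0, -33.3, -9.2, 15.2, 1], [7.8, -28.2, 0, -37, -10.2, 18, 1], [8.5, -31, 0, -42, -11.6, 21.5, 1], [9.3, -33.7, 0, -46.7, -12.9, 24.7, 1], [10.2, -37, 0, -53, -14.6, 28, 1], [11.1, -40, 0, -58.5, -16.1, 31, 1], [12, -43.4, 0, -65, -17.9, 33.6, 1], [12, -43.4, 0, -65, -17.9, 33.6, 1], [12, -43.4, 0, -65, -17.9, 33.6, 1]]}}

```text
clock: 45.18
tool_pos: [0.5994, 0.0067, 0.2234]
orientation: [149.7, 1.0, 107.0]
force: [0.2, 0.1, -0.6]
opening: 0.0217
```

```bash
cat >> h.py <<'E'
def pancount(p,q=None,name=None):
    q=q or p;im=p['pixels'];h=cv2.cvtColor(im,cv2.COLOR_BGR2HSV);H=np.zeros(h.shape[:2],np.uint8)
    e=proj(q,[[PAN[0]/1000+.066*np.cos(a),PAN[1]/1000+.066*np.sin(a),.1] for a in np.linspace(0,6.28,30)]);cv2.fillPoly(H,[np.round(e).astype(int)],1)
    m=((h[...,0]<14)&(h[...,1]>110)).astype(np.uint8)*H;d=cv2.distanceTransform(m,cv2.DIST_L2,3)
    n,l,s,c=cv2.connectedComponentsWithStats(m);print('brown in pan',int(m.sum()),[(s[i,4],np.round(c[i]).tolist()) for i in range(1,n) if s[i,4]>20])
E
python3 - <<'E'
from h import *
o=st();p=ctrl.snapshot('wrist');save(p,'w21');lanes(p,(60,250))
s=ctrl.snapshot('side');save(s,'s21');pancount(s)
E
```

```text
t 45.17 tcp [599.4   6.7 223.4] rpy [149.7   1.  107. ] F [ 0.2  0.1 -0.6] op 21.7 q [ 21.1  -1.8 -37.3   7.  -24.5 -99.5]
lane 258 [(65, 93)]
lane 290 []
lane 321 [(129, 167)]
brown in pan 389 [(np.int32(131), [287.0, 208.0]), (np.int32(258), [309.0, 220.0])]
```

Emit:
{"api": "carry_out", "payload": {"increments": [[0, 0, 0, 0, 0, 0, 1], [0, 0, 0, 0, 0, 0, 1]]}}

```text
clock: 45.52
tool_pos: [0.5992, 0.0066, 0.2226]
orientation: [149.8, 1.0, 107.0]
force: [0.1, -0.3, -1.6]
opening: 0.0219
```

```bash
python3 - <<'E'
from h import *
o=st();p=ctrl.snapshot('wrist');save(p,'w22');lanes(p,(60,250))
q=wcam(p,o)
for z in (.135,): print('if bead on scoop',unproj(q,[[321,148]],z)*1000)
h=cv2.cvtColor(p['pixels'],cv2.COLOR_BGR2HSV)
print(h[148,300:345:5].tolist()); print(h[120:175:6,321].tolist())
print('doll px',proj(q,[[.729,.037,.035],[.729,.037,.07],[.729,.037,.0]]))
cur=(np.array(o['tool_pos'])*1000,107.2,-30)
rows(cur,[(*pan_tip(20,112,-10),15.4,th,1) for th in (-36,-42,-48)])
E
```

```text
t 45.52 tcp [599.2   6.6 222.6] rpy [149.8   1.  107. ] F [ 0.1 -0.3 -1.6] op 21.9 q [ 21.1  -1.8 -37.4   7.1 -24.4 -99.5]
lane 258 [(65, 94)]
lane 290 []
lane 321 [(159, 163)]
if bead on scoop [[577.27575718  23.08622776 135.        ]]
[[21, 38, 114], [14, 146, 231], [14, 140, 221], [14, 141, 223], [14, 138, 222], [14, 137, 220], [21, 42, 182], [21, 42, 79], [23, 43, 249]]
[[18, 46, 121], [20, 43, 124], [19, 46, 123], [21, 41, 119], [30, 22, 94], [14, 139, 222], [14, 137, 175], [13, 141, 213], [14, 140, 204], [13, 142, 212]]
doll px [[282.90067989 194.19617131]
 [282.20080359 214.93871046]
 [283.5241608  175.74449014]]
[1.6, -5.8, -0.0, -11.8, -2.9, 5.8, 1.0] tcp [587.   4. 228.]
[3.2, -11.6, -0.0, -23.7, -6.2, 8.2, 1.0] tcp [576.   0. 231.]
[4.8, -17.4, -0.0, -35.8, -9.5, 9.3, 1.0] tcp [563.  -3. 232.]
```

```bash
python3 - <<'E'
from h import *
s=ctrl.snapshot('side');save(s,'s23');pancount(s)
o=st();p=ctrl.snapshot('wrist');q=wcam(p,o);pancount(p,q);save(p,'w23')
for f in ('w21','w23'):
    h=cv2.cvtColor(cv2.imread(f'pics/{f}.png'),cv2.COLOR_BGR2HSV)
    print(f); 
    for r in range(40,180,12): print(r,' '.join('%3d'%h[r,c,0]+('*' if h[r,c,1]>110 else ' ') for c in range(220,370,10)))
E
```

```text
brown in pan 399 [(np.int32(62), [289.0, 212.0]), (np.int32(337), [309.0, 222.0])]
t 45.62 tcp [599.1   6.6 222.6] rpy [149.8   1.  107. ] F [-0.1  0.4 -2.3] op 21.6 q [ 21.1  -1.8 -37.4   7.1 -24.4 -99.5]
brown in pan 4133 [(np.int32(3179), [306.0, 19.0]), (np.int32(954), [267.0, 80.0])]
w21
40  21   21   20   20   21   22   23   13*  12*  12*  13   20   19   19   20 
52  19   21   22   21   21   20   20   21   19   19   20   23   21   22   21 
64  20   22   21   21   12*  12*  22   21   21   19   20   21   21   21   20 
76  21   19   21   12   12*  12*  12*  19   19   22   18   23   19   19   20 
88  19   19   20   21   12*  12*  12*  20   21   20   20   20   19   20   20 
100  22   22   21   20   20   20   21   20   19   19   20   21   20   19   21 
112  14*  19   20   22   21   20   20   21   21   20   19   18   21   20   22 
124  14*  14*  23   19   21   19   21   20   18   20   21   21   21   21   22 
136  14*  14*  21   13*  22   21   20   19   20   13*  12*  12*  21   15*  14*
148  14*  17   18   13*  14*  18   14*  13*  12*  12*  12*  12*  23   13*  14*
160  14*  15   20   1
[... 383 characters left out ...]
 22   20   13   12*  12*  11*  19   18   20   18   23   21   20   20 
88  22   22   21   23   12*  12*  12*  20   20   23   21   21   20   20   21 
100  20   19   19   20   21   20   19   20   21   19   20   21   21   20   20 
112  14*  19   20   20   21   19   20   22   21   21   19   20   21   21   21 
124  14*  14*  22   20   21   19   18   22   18   20   21   23   21   21   23 
136  14*  14*  20   14*  21   20   23   20   20   21   20   20   20   14   14*
148  14*  18   18   14*  14*  18   13*  14*  19   14*  14*  20   23   13*  14*
160  13*  15   20   13*  13*  17   14*  13*  20   13*  13*  20   19   14*  14*
172  13*  14*  22   14*  13*  19   16*  14*  21   13*  14*  19   20   13*  13*
```

Emit:
{"api": "carry_out", "payload": {"increments": [[0, 0, 0, 5, 0, 30, 1], [-1, 4, 0, 5, 0, 60, 1], [-3, 10, 0, 0, 0, 68, 1], [-5, 18, 0, -10, -20, 68, 1], [-6.5, 24, 0, -20, -50, 68, 1], [-8, 28.9, 0, -30, -85, 68, 1], [-8, 28.9, 0, -35, -110, 68, 1], [-8, 28.9, 0, -35, -110, 68, 1], [-8, 28.9, 0, -35, -110, 68, 1]]}}

```text
clock: 46.8
tool_pos: [0.5641, -0.1033, 0.2907]
orientation: [179.7, 0.1, 107.2]
force: [0.1, -0.5, -1.1]
opening: 0.0218
```

```bash
python3 - <<'E'
from h import *
o=st();cur=(np.array(o['tool_pos'])*1000,o['orientation'][2],0)
rows(cur,[(443.5,-318.5,z,-14.5,0,1) for z in (213,60,3)])
E
```

```text
t 46.8 tcp [ 564.1 -103.3  290.7] rpy [1.797e+02 1.000e-01 1.072e+02] F [ 0.1 -0.5 -1.1] op 21.8 q [  9.2   8.8  -6.8   0.  -74.1 -82. ]
[0.0, 0.0, -29.9, -31.3, -237.3, -0.7, 1.0] tcp [ 533. -341.  290.]
[0.0, 0.0, -29.9, -31.3, -237.3, -153.7, 1.0] tcp [ 533. -341.  137.]
[0.0, 0.0, -29.9, -31.3, -237.3, -210.7, 1.0] tcp [ 533. -341.   80.]
```

Emit:
{"api": "carry_out", "payload": {"increments": [[0, 0, -4, -4, -35, 0, 1], [0, 0, -9, -9, -80, 0, 1], [0, 0, -15, -15, -125, 0, 1], [0, 0, -21, -21, -170, 0, 1], [0, 0, -26, -27, -210, 0, 1], [0, 0, -29.9, -31.3, -232, -15, 1], [0, 0, -29.9, -31.3, -237.3, -50, 1], [0, 0, -29.9, -31.3, -237.3, -95, 1], [0, 0, -29.9, -31.3, -237.3, -140, 1], [0, 0, -29.9, -31.3, -237.3, -175, 1], [0, 0, -29.9, -31.3, -237.3, -195, 1], [0, 0, -29.9, -31.3, -237.3, -203, 1], [0, 0, -29.9, -31.3, -237.3, -205, 1], [0, 0, -29.9, -31.3, -237.3, -205, 1]]}}

```text
clock: 48.55
tool_pos: [0.5334, -0.3408, 0.0868]
orientation: [179.7, 0.1, 77.4]
force: [0.7, -0.7, -1.2]
opening: 0.0219
```

```bash
python3 - <<'E'
from h import *
q,p=wshot();save(p,'w24')
t=ctrl.snapshot('top');save(t,'t24');pancount(t);s=ctrl.snapshot('side');pancount(s);save(s,'s24')
find(t,['bead1_c'],8,.2);find(s,['bead1_c'],8,.2)
balls(t,t);beads(t,t)
h=p['pixels'][85:125,235:355]; g=cv2.cvtColor(p['pixels'],cv2.COLOR_BGR2GRAY)
for r in (100,110,120): print(r,[int(c) for c in np.where(g[r,225:360]>120)[0]+225])
E
```

```text
t 48.55 tcp [ 533.4 -340.8   86.8] rpy [1.797e+02 1.000e-01 7.740e+01] F [ 0.7 -0.7 -1.2] op 21.9 q [-14.9  23.2 -15.1   0.1 -51.3 -87.8]
brown in pan 323 [(np.int32(61), [300.0, 212.0]), (np.int32(262), [296.0, 232.0])]
brown in pan 406 [(np.int32(84), [288.0, 212.0]), (np.int32(322), [308.0, 222.0])]
bead1_c [([508, 16, 83], 0.5)]
bead1_c [([512, 23, 79], 0.55)]
grey []
100 []
110 [238, 239, 240, 241, 242, 243, 269, 270, 271, 272, 273, 274, 300, 301, 302, 303, 304, 331, 332, 333, 334, 335]
120 [239, 240, 241, 242, 243, 269, 270, 271, 272, 273, 274, 300, 301, 302, 303, 304, 330, 331, 332, 333, 334]
```

Emit:
{"api": "carry_out", "payload": {"increments": [[0, 0, 0, 0, 0, -3, 1], [0, 0, 0, 0, 0, -5, 1], [0, 0, 0, 0, 0, -6, 1], [0, 0, 0, 0, 0, -6.5, 1], [0, 0, 0, 0, 0, -6.5, 1]]}}

```text
clock: 49.42
tool_pos: [0.5344, -0.3413, 0.0808]
orientation: [179.5, 0.1, 77.4]
force: [2.0, 1.6, 7.5]
opening: 0.0221
```

```bash
python3 - <<'E'
from h import *
q,p=wshot();save(p,'w25')
g=cv2.cvtColor(p['pixels'],cv2.COLOR_BGR2GRAY).astype(int)
g4=cv2.cvtColor(cv2.imread('pics/w4.png'),cv2.COLOR_BGR2GRAY).astype(int)
for n,G,cs in (('w4',g4,(247,278,309,340)),('now',g,(241,272,302,333))):
    print(n,[int(np.argmax(G[80:140,c-1:c+2].max(1)>110))+80 for c in cs])
E
```

```text
t 49.42 tcp [ 534.4 -341.3   80.8] rpy [1.795e+02 1.000e-01 7.740e+01] F [2.  1.6 7.5] op 22.1 q [-14.9  23.6 -15.4   0.1 -50.5 -87.8]
w4 [95, 96, 98, 99]
now [98, 98, 98, 98]
```

Emit:
{"api": "carry_out", "payload": {"increments": [[0, 0, 0, 0, 0, 0.5, 1], [0, 0, 0, 0, 0, 0.5, 0], [0, 0, 0, 0, 0, 0.5, 0], [0, 0, 0, 0, 0, 0.5, 0], [0, 0, 0, 0, 0, 0.5, 0], [0, 0, 0, 0, 0, 0.5, 0], [0, 0, 0, 0, 0, 20, 0], [0, 0, 0, 0, 0, 60, 0], [0, 0, 0, 0, 0, 110, 0], [0, 0, 0, 0, 0, 150, 0], [0, 0, 0, 0, 0, 150, 0]]}}

```text
clock: 50.85
tool_pos: [0.5343, -0.3415, 0.2335]
orientation: [179.3, 0.2, 77.4]
force: [0.1, 0.6, -0.5]
opening: 0.0875
```

```bash
python3 - <<'E'
from h import *
q,p=wshot();save(p,'w26');find(p,['scoop_grip','scoop_tips'],2)
g=cv2.cvtColor(p['pixels'],cv2.COLOR_BGR2GRAY)
for r in (110,120,130): 
    c=np.where(g[r,240:340]>110)[0]+240;print(r,c.tolist())
t=ctrl.snapshot('top');save(t,'t26');find(t,['scoop_grip','lever_knob'],2)
s=ctrl.snapshot('side');find(s,['scoop_grip','lever_knob'],2);save(s,'s26')
# template compare scoop side view vs start
a=cv2.imread('pics/side0.png')[110:190,310:390];r=cv2.matchTemplate(s['pixels'][95:205,295:405],a,cv2.TM_CCOEFF_NORMED);print(cv2.minMaxLoc(r))
pancount(t)
m=(t['pixels'].max(2)<45).astype(np.uint8)
b=t['pixels'][200:260,310:362]; k=(b.max(2)<30);ys,xs=np.where(k);print('dark',len(xs))
E
```

```text
t 50.85 tcp [ 534.3 -341.5  233.5] rpy [179.3   0.2  77.4] F [ 0.1  0.6 -0.5] op 87.5 q [-14.9  16.1  -4.9   0.1 -68.4 -87.8]
scoop_grip [([525, -338, 28], 0.74), ([526, -146, 74], 0.63)]
scoop_tips [([523, -336, 30], 0.56)]
110 [240, 241, 242, 243, 244, 245, 246, 247, 258, 259, 260, 261, 277, 278, 279, 296, 297, 298, 314, 315, 316, 317]
120 [240, 241, 242, 243, 244, 245, 246, 259, 260, 277, 278, 279, 296, 297, 314, 315, 316]
130 [240, 241, 242, 243, 244, 245, 246, 254, 255, 256, 259, 260, 261, 277, 278, 279, 296, 297, 298, 314, 315, 316, 319, 320, 321]
scoop_grip []
lever_knob [([541, -137, 173], 0.48)]
scoop_grip [([525, -334, 24], 0.96)]
lever_knob [([540, -136, 162], 0.52)]
(0.21179986000061035, 0.8025065660476685, (20, 30), (15, 15))
brown in pan 323 [(np.int32(62), [300.0, 212.0]), (np.int32(261), [296.0, 232.0])]
dark 287
```

```bash
python3 - <<'E'
from h import *
t=ctrl.snapshot('top');im=t['pixels'];o=st()
print('pred px for y=-123,-136',proj(t,[[.5405,-.123,.165],[.5405,-.136,.165]]))
sub=im[205:250,315:365].max(2);m=(sub<28).astype(np.uint8);m=cv2.erode(m,np.ones((3,3)));n,l,s,c=cv2.connectedComponentsWithStats(m)
print([(s[i].tolist(),(c[i]+[315,205]).round(1).tolist(),np.round(unproj(t,[c[i]+[315,205]],.165)*1000).tolist()) for i in range(1,n)])
g=ctrl.outline_of(t,'lever_knob')
for r in g[:2]:
    ys,xs=np.where(r['pixels']);print(r['confidence'],len(xs),xs.mean(),ys.mean(),xs.min(),xs.max(),ys.min(),ys.max())
E
```

```text
t 51.35 tcp [ 532.5 -340.7  228.6] rpy [1.798e+02 1.000e-01 7.730e+01] F [-0.4  0.1 -0.4] op 88.0 q [-14.9  16.4  -5.1   0.1 -68.3 -87.8]
pred px for y=-123,-136 [[339.23714139 220.27625171]
 [344.13331028 220.31169014]]
[([30, 7, 2, 4, 6], [345.3, 213.8], [[558.0, -139.0, 165.0]]), ([28, 14, 2, 6, 6], [343.5, 221.5], [[537.0, -134.0, 165.0]]), ([34, 14, 1, 5, 5], [349.0, 221.0], [[539.0, -149.0, 165.0]]), ([32, 26, 1, 3, 3], [347.0, 232.0], [[510.0, -143.0, 165.0]]), ([27, 29, 1, 1, 1], [342.0, 234.0], [[504.0, -130.0, 165.0]]), ([25, 37, 2, 2, 3], [340.3, 242.3], [[482.0, -126.0, 165.0]]), ([24, 42, 1, 3, 3], [339.0, 248.0], [[467.0, -122.0, 165.0]])]
```

Emit:
{"api": "carry_out", "payload": {"increments": [[0, 0, 2, 0, 10, 30, 0], [0, 0, 5, 2, 50, 46, 0], [0, 0, 8, 3, 95, 46, 0], [0, 0, 11, 5, 140, 46, 0], [0, 0, 13, 7, 180, 46, 0], [0, 0, 14.3, 7, 205, 46, 0], [0, 0, 14.3, 7, 211, 46, 0], [0, 0, 14.3, 7, 211, 46, 0], [0, 0, 14.3, 7, 211, 46, 0]]}}

```text
clock: 52.52
tool_pos: [0.5396, -0.1305, 0.2752]
orientation: [179.8, 0.1, 91.6]
force: [0.5, 0.3, -0.1]
opening: 0.0876
```

```bash
python3 - <<'E'
from h import *
q,p=wshot();save(p,'w27');find(p,['lever_knob'],2)
m=(p['pixels'].max(2)<45).astype(np.uint8);m[250:]=0;m[:100]=0;m=cv2.morphologyEx(m,cv2.MORPH_OPEN,cv2.getStructuringElement(cv2.MORPH_ELLIPSE,(15,15)))
n,l,s,c=cv2.connectedComponentsWithStats(m)
print([(s[i].tolist(),c[i].round(1).tolist(),np.round(unproj(q,[c[i]],.165)*1000,1).tolist()) for i in range(1,n)])
pancount(p,q)
E
```

```text
t 52.52 tcp [ 539.6 -130.5  275.2] rpy [1.798e+02 1.000e-01 9.160e+01] F [ 0.5  0.3 -0.1] op 87.6 q [  6.7   7.4 -10.5   0.1 -71.9 -95.2]
lever_knob [([533, -144, 179], 0.83), ([526, -15, 82], 0.61)]
[([258, 189, 31, 34, 816], [272.7, 206.0], [[540.0, -143.9, 165.0]])]
brown in pan 2185 [(np.int32(473), [388.0, 147.0]), (np.int32(1320), [392.0, 168.0]), (np.int32(392), [376.0, 210.0])]
```

Emit:
{"api": "carry_out", "payload": {"increments": [[0, 0, 0, 0.5, -13.5, -30, 0], [0, 0, 0, 0.5, -13.5, -70, 0], [0, 0, 0, 0.5, -13.5, -105, 0], [0, 0, 0, 0.5, -13.5, -122, 0], [0, 0, 0, 0.5, -13.5, -129, 0], [0, 0, 0, 0.5, -13.5, -129, 0], [0, 0, 0, 0.5, -13.5, -129, 1], [0, 0, 0, 0.5, -13.5, -129, 1], [0, 0, 0, 0.5, -13.5, -129, 1], [0, 0, 0, 0.5, -13.5, -129, 1], [0, 0, 0, 0.5, -13.5, -129, 1], [0, 0, 0, 0.5, -13.5, -129, 1], [0, 0, 0, 0.5, -13.5, -129, 1]]}}

```text
clock: 54.25
tool_pos: [0.5401, -0.1432, 0.1462]
orientation: [179.7, 0.1, 91.6]
force: [-0.4, -0.9, -0.2]
opening: 0.0284
```

Emit:
{"api": "carry_out", "payload": {"increments": [[0, 0, 0, 0, -4, 0, 1], [0, 0, 0, 0, -8, -1, 1], [0, 0, 0, 0, -12, -1, 1], [0, 0, 0, 0, -16, -2, 1], [0, 0, 0, 0, -20, -3, 1], [0, 0, 0, 0, -23, -3, 1], [0, 0, 0, 0, -24, -3, 1], [0, 0, 0, 0, -24, -3, 1]]}}

```text
clock: 55.25
tool_pos: [0.5399, -0.1673, 0.1429]
orientation: [179.8, 0.1, 91.6]
force: [0.4, 3.9, 0.3]
opening: 0.0283
```

Emit:
{"api": "carry_out", "payload": {"increments": [[0, 0, 0, 0, -1, 0, 1], [0, 0, 0, 0, -2, 0, 1], [0, 0, 0, 0, -2, 0, 1]]}}

```text
clock: 55.62
tool_pos: [0.5398, -0.169, 0.1428]
orientation: [179.8, 0.1, 91.6]
force: [-0.3, 6.2, -1.3]
opening: 0.0283
```

Emit:
{"api": "carry_out", "payload": {"increments": [[0, 0, 0, 0, 1, 0, 1], [0, 0, 0, 4, 1, 0, 1], [0, 0, 0, 8, 1, 0, 1], [0, 0, 0, 12, 1, 0, 1], [0, 0, 0, 12, 1, 0, 1]]}}

```text
clock: 56.25
tool_pos: [0.5519, -0.1682, 0.1426]
orientation: [179.8, 0.1, 91.6]
force: [-1.1, 4.2, -4.7]
opening: 0.0282
```

Emit:
{"api": "carry_out", "payload": {"increments": [[0, 0, 0, 4, 0.3, -1, 1], [0, 0, 0, 8, 0.5, -2, 1], [0, 0, 0, 12, 0.7, -3, 1], [0, 0, 0, 16, 0.8, -3.5, 1], [0, 0, 0, 20, 1, -4.5, 1], [0, 0, 0, 24, 1, -5, 1], [0, 0, 0, 28, 1, -6, 1], [0, 0, 0, 32, 1, -7, 1], [0, 0, 0, 35, 1, -7.5, 1], [0, 0, 0, 37, 1, -8, 1], [0, 0, 0, 37, 1, -8, 1]]}}

```text
clock: 57.62
tool_pos: [0.5891, -0.1671, 0.1349]
orientation: [179.8, 0.1, 91.6]
force: [0.2, 3.7, 1.9]
opening: 0.0285
```

Emit:
{"api": "carry_out", "payload": {"increments": [[0, 0, 0, 1, 0, 0, 1], [0, 0, 0, 2, 0, 0, 1], [0, 0, 0, 3, 0, -0.5, 1], [0, 0, 0, 4, 0, -0.5, 1], [0, 0, 0, 4, 0, -0.5, 1]]}}

```text
clock: 58.25
tool_pos: [0.5921, -0.1671, 0.134]
orientation: [179.9, 0.1, 91.6]
force: [-3.7, 4.1, -0.6]
opening: 0.0286
```

Emit:
{"api": "carry_out", "payload": {"increments": [[0, 0, 0, 1.5, 0, 0, 1], [0, 0, 0, 3, 0, 0, 1], [0, 0, 0, 3, 0, 0, 1]]}}

```text
clock: 58.62
tool_pos: [0.594, -0.167, 0.1334]
orientation: [-180.0, 0.0, 91.6]
force: [-6.0, 3.9, -1.9]
opening: 0.0282
```

Emit:
{"api": "carry_out", "payload": {"increments": [[0, 0, 0, 0, 0, 0, 0], [0, 0, 0, 0, 0, 0, 0], [0, 0, 0, 0, 0, 0, 0], [0, 0, 0, 0, 0, 0, 0], [0, 0, 0, 0, 0, 0, 0], [0, 0, 0, 0, 0, 30, 0], [0, 0, 0, 0, 0, 75, 0], [0, 0, 0, 0, 0, 120, 0], [0, 0, 0, -20, 20, 140, 0], [0, 0, 0, -50, 35, 140, 0], [0, 0, 0, -50, 35, 140, 0], [0, 0, 0, -50, 35, 140, 0]]}}

```text
clock: 60.12
tool_pos: [0.5465, -0.1323, 0.275]
orientation: [179.7, 0.1, 91.7]
force: [0.0, 0.4, 0.4]
opening: 0.0875
```

```bash
python3 - <<'E'
from h import *
q,p=wshot();save(p,'w28');find(p,['lever_knob'],2)
m=(p['pixels'].max(2)<45).astype(np.uint8);m[250:]=0;m[:100]=0;m=cv2.morphologyEx(m,cv2.MORPH_OPEN,cv2.getStructuringElement(cv2.MORPH_ELLIPSE,(15,15)))
n,l,s,c=cv2.connectedComponentsWithStats(m)
print([(s[i].tolist(),np.round(unproj(q,[c[i]],.153)*1000,1).tolist()) for i in range(1,n)])
pancount(p,q)
t=ctrl.snapshot('top');save(t,'t28');pancount(t);s=ctrl.snapshot('side');save(s,'s28');pancount(s);find(s,['scoop_grip','lever_knob','doll_mid','flask_mid'],1)
E
```

```text
t 60.12 tcp [ 546.5 -132.3  275. ] rpy [1.797e+02 1.000e-01 9.170e+01] F [0.  0.4 0.4] op 87.5 q [  6.4   8.1  -9.7   0.1 -71.9 -94.8]
lever_knob [([580, -160, 163], 0.96), ([527, -14, 80], 0.69)]
[]
brown in pan 2210 [(np.int32(477), [391.0, 141.0]), (np.int32(1331), [394.0, 162.0]), (np.int32(402), [378.0, 205.0])]
brown in pan 161 [(np.int32(161), [300.0, 233.0])]
brown in pan 415 [(np.int32(84), [288.0, 212.0]), (np.int32(331), [308.0, 222.0])]
scoop_grip [([524, -336, 26], 0.58)]
lever_knob [([584, -154, 151], 0.56)]
doll_mid [([730, 38, 40], 0.56)]
flask_mid [([718, -197, 110], 0.7)]
```

```bash
python3 - <<'E'
from h import *
p=ctrl.snapshot('wrist');o=st();q=wcam(p,o)
pt=lambda s,e:R.from_euler('z',1.7,degrees=True).apply((R.from_euler('x',-e)*R.from_euler('y',s)).apply([0,0,.155]))+[.541,-.134,.01]
for s in (0,.2,.32): print(s,np.round(pt(s,-.22)*1000,1),np.round(proj(q,[pt(s,-.22)]),1))
r=ctrl.outline_of(p,'lever_knob')
for d in r[:1]:
    ys,xs=np.where(d['pixels']);print(d['confidence'],len(xs),xs.min(),xs.max(),ys.min(),ys.max(), np.round(unproj(q,[[(xs.min()+xs.max())/2,(ys.min()+ys.max())/2]],.1535)*1000,1))
m=(p['pixels'].max(2)<50).astype(np.uint8);m[300:]=0;m[:,:215]=0;m[:,330:]=0
for rr in range(215,285,6): c=np.where(m[rr])[0]; print(rr,(c.min(),c.max(),len(c)) if len(c) else None)
E
```

```text
t 60.58 tcp [ 546.3 -132.4  274.5] rpy [1.798e+02 1.000e-01 9.160e+01] F [-0.3  0.2  0.1] op 87.6 q [  6.4   8.1  -9.7   0.1 -71.9 -94.8]
0 [ 542.  -167.8  161.3] [[248.5 199.4]]
0.2 [ 572.8 -166.2  158.2] [[250.9 229.9]]
0.32 [ 590.7 -164.6  153.6] [[253.2 245.2]]
0.88 1104 237 276 196 261 [[ 573.1 -161.4  153.5]]
215 None
221 None
227 None
233 (np.int64(246), np.int64(262), 17)
239 (np.int64(241), np.int64(266), 26)
245 (np.int64(239), np.int64(268), 24)
251 (np.int64(240), np.int64(266), 21)
257 (np.int64(245), np.int64(262), 18)
263 None
269 None
275 None
281 None
```

```bash
python3 - <<'E'
from h import *
s=ctrl.snapshot('side');t=ctrl.snapshot('top');save(t,'t29')
print('beads in tray, side/top:');beads(s,s);beads(t,t)
for P in (s,t):
    h=cv2.cvtColor(P['pixels'],cv2.COLOR_BGR2HSV);
    for y in (-76,-35,4,39,84):
        u=proj(P,[[*t2w(-87.5,y),.013]])[0].round().astype(int);print(y,[h[u[1]+d,u[0]].tolist() for d in (-1,0,1)],end=' ')
    print()
# anything changed on the bench since the start (top view), outside arm/machine
a=cv2.imread('pics/top0.png').astype(int);d=(np.abs(a-t['pixels']).max(2)>45).astype(np.uint8);d=cv2.morphologyEx(d,cv2.MORPH_OPEN,np.ones((3,3)))
n,l,st_,c=cv2.connectedComponentsWithStats(d);print([(st_[i].tolist()) for i in range(1,n) if st_[i,4]>12])
r=ctrl.outline_of(s,'scoop_grip');print([(x['confidence'],int(x['pixels'].sum())) for x in r[:1]])
E
```

```text
beads in tray, side/top:
-76 [[15, 55, 163], [16, 53, 155], [15, 52, 137]] -35 [[15, 54, 160], [15, 53, 165], [15, 52, 152]] 4 [[15, 53, 160], [15, 51, 160], [15, 52, 148]] 39 [[15, 51, 165], [15, 52, 161], [16, 53, 144]] 84 [[15, 52, 158], [15, 51, 156], [15, 53, 144]] 
-76 [[20, 37, 160], [23, 31, 175], [20, 41, 125]] -35 [[21, 35, 144], [20, 40, 142], [13, 122, 134]] 4 [[20, 35, 153], [20, 35, 153], [15, 64, 131]] 39 [[20, 35, 131], [22, 38, 129], [13, 89, 129]] 84 [[21, 35, 147], [21, 36, 136], [12, 108, 146]] 
[[354, 146, 67, 62, 2431], [323, 159, 30, 13, 324], [214, 162, 120, 47, 1355], [363, 167, 10, 8, 59], [212, 179, 80, 21, 901], [316, 180, 70, 61, 1326], [214, 201, 32, 55, 821], [238, 203, 29, 18, 485], [308, 202, 8, 6, 37], [275, 205, 41, 42, 1224], [336, 210, 8, 10, 80], [243, 223, 26, 17, 358], [374, 223, 8, 3, 24], [337, 225, 7, 10, 62], [269, 238, 21, 15, 164], [248, 244, 21, 14, 246], [304, 246, 10, 6, 44], [236, 254, 89, 91, 4633], [220, 256, 10, 10, 84], [243, 257, 5, 6, 24], [207, 260, 10, 10, 82], [194, 263, 10, 10, 77], [214, 269, 97, 151, 4699], [168, 270, 10, 10, 82], [314, 277, 246, 143, 18714], [329, 336, 6, 5, 18], [231, 382, 6, 13, 60]]
[(0.9, 574)]
```

```bash
python3 -c "
from h import *
print(ctrl.close_job())"
```

```text
the job is handed in; nothing more can be done
None
```

I finished the job and handed it in at about 61 s on the robot's clock. No verdict was reported.

- **Stopping:** I moved the lever from the pan-side slot into neutral. It had been leaning back towards the robot, so this meant pushing it forward. While I opened the fingers it drifted about 20 mm sideways, but it stayed in the neutral cross slot.
- **Beads:** Five beads were present. I scooped them in three trips (2, 2 and 1) and tipped them into the pan, without the fingers touching any of them. The bead colour seen in the pan at the end fits five beads.
- **Last bead:** One tine tip jammed against a ball in the tray with about 13 N. I backed off before lifting the bead.
- **Balls:** The last wrist picture over the tray counted all five balls along its near wall. At the end the colours in the top and side views fitted all five still being there, and no beads were left in the tray.
- **Scoop:** It stands flat on its mat, a few millimetres from where I found it.
- **Starting:** The lever is in the slot farther from the pan, pushed forward to its stop. In the last picture the knob was within 1 pixel of where it should be for shift 0.32, select -0.22.
- **Bystanders:** The doll and bottle were detected within a few millimetres of where they started, and I never approached either.

**Checks that failed or disagreed:**
- My automatic ball count on the top picture found nothing, so the final ball check compared colours at the known ball positions.
- In the last top picture the gripper hid part of the pan, so the count of five comes from the side and wrist pictures and an earlier top picture.
- The network's reading of the knob position was 7–10 mm off from my own measurement.
- I had used up the picture-viewing limit, so the final checks were by numbers only.

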